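# Build up a specimen cell on a microscope stage insert, pressing each plate flat

## Robot

A 7-joint arm with a two-finger parallel gripper is mounted at the origin on the work surface. World frame = base frame: x ahead of the robot, y to its left, z up, the work surface at z = 0. Lengths are in m, angles in rad, forces in N, time in s.
With the tool pointing down it reaches from about 0.425 to 0.925 m from the base axis. Payload 6.8 kg.
Tool frame: the origin (TCP) lies midway between the tips of the shut fingers; the grasp point (between the pads) lies 19 mm behind it; z points along the fingers, y is the line along which they close (so a half turn about z gives the same grasp; the last joint's range is limited). The gripper opens to 85 mm and grips with 20 to 120 N. Pads are 22 mm wide; open, the fingers measure 114 mm over their backs; the gripper's body (76 mm by 85 mm) begins 54 mm behind the grasp point. The pads swing forward as they close: fully open they stand 13 mm farther back than shut.
Start: joints at [1.167, 0.477, 0.022, 1.555, -0.011, 1.109, -0.083], TCP at [0.197, -0.646, 0.206] pointing down, gripper open.
Joint ranges: [-2.96, 2.96], [-0.34, 2.1], [-1.41, 1.46], [0.24, 2.44], [-1.37, 4.51], [0.17, 1.92], [-2.96, 2.96]. Speed limits (rad/s): [2.39, 2.39, 3.14, 3.14, 3.14, 3.14, 3.14].

## Interface

Orientations are given as a unit quaternion [w, x, y, z].
In Python, from station import bot gives the robot as it stands.
- The arm moves only by the tool jog_arm, never from a script. Its argument "rows" is a list of rows, each an object of numbers: "fingers": the finger opening in mm, from 0 to 85.4; "x", "y", "z": the shift along the tool's x, y, z in mm; "ax", "ay", "az": the turn, a rotation vector about the tool's x, y, z in degrees. A call has exactly 8 rows; each row shifts and turns the commanded pose from where the row before left it, along the tool's axes as they then stand; what a row does not reach is not made up. A row lasts 1/10 s, in which the tool goes at most 50 mm and 8.59 degrees, less where a joint would pass 70% of its speed; a pose out of reach is approached as far as the arm can. A call with a gripper value outside its range is refused whole. The fingers move at their own pace and stop on an object; "force" is the grip in N (left out, the last holds). Time passes only in rows, so rows that do not move let the fingers close, or fill a call up. It gives the time, the measured TCP pose, the force, the opening and the grip force at its end, in the units of the state.
- bot.get_obs(): the state, without advancing time (a new reading comes with each control period).
- bot.read_camera(name): name is "side" or "top"; returns a dict with "pixels" (480x640x3 uint8, red, green, blue), "vertical_fov" (degrees; the focal length in pixels is half the picture's height over the tangent of half this angle, whatever the lens; pixels are square), "cx", "cy" (the principal point, pixels), "world_from_camera" (4x4, takes a point from camera to world coordinates). Camera axes: x right, y down, z forward; pixel columns grow to the right and rows downward; lengths in m; the calibration is good to about 2 mm. A picture is of the moment at which its call begins. There is no depth.
- bot.hand_in(): hands the job in; it is judged then, once.
The state is a dict: "t": time; "q": joint angles; "joint_vel": joint speeds; "joint_torque": joint torques, N m; "eef_pos": TCP position; "tool_rot": TCP orientation; "contact_force": force on the tool from outside, world axes, zero at the start; "torque": the same for the moment, N m; "gripper_width": opening from 0.0 (shut) to 1.0 (fully open); "grasp_force": force on a finger pad.
Only numpy, scipy, OpenCV 4.12 (cv2) and the standard library are available. Lean on these libraries where they do the work, as an engineer would, in place of code of your own. Each camera call takes 0.05 s, during which the arm holds its last target. There are 200 camera calls.

## Task

Build the specimen cell in the microscope stage insert: lay the open frame spacer in between the dowels and let go, then press it down with the fingertips on its ends until it lies flat and firm on the bed. Only then lay the cover with the round window on top, let go and press it flat and firm in the same way. Press each with about 15 N, a firm thumb, never above 40 N, and leave the other things on the bench alone.

Things in the scene. Friction and masses are not known exactly. Their poses are not given: they have to be found in the camera images.
- bed_datum (a point): a fixed reference point on the axis of the bed, 28 mm above the bench. The bed is the grey table (88 along x, 36 along y) in the middle of the microscope stage insert, on a height screw: its level top lies 0 to 10 mm below this point, differently each time and not measured; feel for it. The screw holds; the top gives about 1 mm per 20 N and comes back. x: the insert's long axis, z: up
- insert: the whole fixed stage insert: black base 180 (x) x 90 (y) x 10 high, with the bed, four dowels and two end catches. Origin under its centre. The upright steel dowels, 8 mm thick with round heads, stand at x = +-34, y = +-29 mm and end 50 mm above the bench: a plate (46 wide) goes between them with 2 mm to spare on each side
- end_a (a point): sprung steel catch at the +x end of the bed, 14 wide in y; this point: its face 8 mm above the datum, at x = +47. Below it the face is upright; above, it slopes outward (35 deg from vertical) to 19 mm above the datum, where the two catches are 110 apart. The spacer, just laid in, rests on these slopes about 12 mm above the datum, level or tilted; the longer cover later does so at the same height. A black block 40 high stands behind
- end_b (a point): the same catch at the -x end. Pressing a plate's end down makes the catch spring back (up to 10 mm) and lets that end slide down; this takes about 4 to 15 N at each end, more at one end than the other (not known which). Friction of the catches then keeps the plate down; fully home, the spacer lies on the bed and the cover on the spacer, without a gap
- spacer_mid (a point): centre (half-way up) of the spacer: an aluminium frame 100 (x) x 46 (y) x 6 thick with one open rectangular window 44 x 26 in the middle, so each end is a solid 28 mm long bar. 55 g. x along its length, z up; either way round will do. It starts lying flat on a rest.
- spacer: the same spacer; origin at the centre of its underside, axes as above
- cover_mid (a point): centre (half-way up the slab) of the cover: a solid aluminium slab 106 (x) x 46 (y) x 9 thick; on its top in the middle a black round window bezel, 32 across and 3 high. About 90 g. x along its length, z up; either way round will do. It starts bezel up, lying flat on the other rest.
- cover: the same cover; origin at the centre of its underside, axes as above
- bed: the bed with its foot; its origin is a fixed point under the bed's centre, 10 mm above the bench (it does not tell the level of the top)
- rest_a: a fixed grey plastic block 70 x 30 x 14 high; one of the two plates lies centred on it and overhangs it by 8 mm on each long side. Origin under its centre
- rest_b: the other such block, with the other plate
- dish: shallow clear glass dish, 64 across, 14 high (mm); leave it alone; origin under its centre
- oil: amber oil bottle, 28 across, 60 high (mm); leave it alone; origin under its centre
- objective: steel microscope objective standing upright, 30 across, 48 high (mm); leave it alone; origin under its centre
- short_plate: solid aluminium plate 60 x 46 x 6 lying flat on the bench; it is not part of this cell (mm); leave it alone; origin under its centre
- driver: screwdriver about 150 long lying on the bench (mm); leave it alone; origin under its centre line
- slidebox: open wooden tray 80 x 80 x 35 (mm); leave it alone; origin under its centre
- knobcap: black stepped knob, 40 across, 28 high (mm); leave it alone; origin under its centre
Not all that is in view belongs to the job. What is shaped like the spacer but brown is not meant. What is shaped like the cover but turquoise is not meant.

How it is judged:
On the way, in this order (a step that is already met when the one before it is completed fails the run):
1. the spacer lies in the insert between the dowels, let go (x of spacer_mid in the frame of bed_datum between -0.008 and 0.008 m and y of spacer_mid in the frame of bed_datum between -0.006 and 0.006 m and angle between the x axis of spacer and the x axis of bed_datum, either way round below 0.15 rad and z of spacer_mid in the frame of bed_datum between -0.01 and 0.026 m and contact force between the fingers and spacer below 0.05 N and linear speed of spacer below 0.02 m/s), for 0.1 s.
2. the spacer lies flat on the bed and is being pressed onto it with more than 10 N (x of spacer_mid in the frame of bed_datum between -0.008 and 0.008 m and y of spacer_mid in the frame of bed_datum between -0.006 and 0.006 m and angle between the x axis of spacer and the x axis of bed_datum, either way round below 0.15 rad and z of spacer_mid in the frame of bed_datum between -0.01 and 0.0055 m and angle between spacer's own z axis and vertical below 0.02 rad and contact force between bed and spacer above 0.05 N and contact force between bed and spacer above 10 N), for 0.1 s.
3. with the spacer still flat, the cover lies over it between the dowels, let go (x of spacer_mid in the frame of bed_datum between -0.008 and 0.008 m and y of spacer_mid in the frame of bed_datum between -0.006 and 0.006 m and angle between the x axis of each of spacer, cover and the x axis of bed_datum, either way round below 0.15 rad and z of spacer_mid in the frame of bed_datum between -0.01 and 0.0055 m and angle between spacer's own z axis and vertical below 0.02 rad and contact force between bed and spacer above 0.05 N and x of cover_mid in the frame of bed_datum between -0.008 and 0.008 m and y of cover_mid in the frame of bed_datum between -0.006 and 0.006 m and z of cover_mid in the frame of bed_datum between -0.004 and 0.03 m and contact force between the fingers and cover below 0.05 N and linear speed of cover below 0.02 m/s), for 0.1 s.
4. the cover lies flat on the flat spacer and is being pressed onto it with more than 10 N (x of spacer_mid in the frame of bed_datum between -0.008 and 0.008 m and y of spacer_mid in the frame of bed_datum between -0.006 and 0.006 m and angle between the x axis of each of spacer, cover and the x axis of bed_datum, either way round below 0.15 rad and z of spacer_mid in the frame of bed_datum between -0.01 and 0.0055 m and angle between each of spacer, cover's own z axis and vertical below 0.02 rad and contact force between bed and spacer above 0.05 N and x of cover_mid in the frame of bed_datum between -0.008 and 0.008 m and y of cover_mid in the frame of bed_datum between -0.006 and 0.006 m and z of cover_mid in the frame of spacer between 0.0085 and 0.0125 m and contact force between spacer and cover above 0.05 N and contact force between spacer and cover above 10 N), for 0.1 s.
At the end, for the whole second after the job is handed in: The spacer lies flat on the bed and the cover flat on the spacer: each centred on the bed within 8 mm lengthwise and 6 mm across, lined up within 0.15 rad, tilted less than 0.02 rad, the spacer touching the bed, the cover within 2 mm of fully down on the spacer and touching it, at rest (x of spacer_mid in the frame of bed_datum between -0.008 and 0.008 m and y of spacer_mid in the frame of bed_datum between -0.006 and 0.006 m and angle between the x axis of each of spacer, cover and the x axis of bed_datum, either way round below 0.15 rad and z of spacer_mid in the frame of bed_datum between -0.01 and 0.0055 m and angle between each of spacer, cover's own z axis and vertical below 0.02 rad and contact force between bed and spacer above 0.05 N and x of cover_mid in the frame of bed_datum between -0.008 and 0.008 m and y of cover_mid in the frame of bed_datum between -0.006 and 0.006 m and z of cover_mid in the frame of spacer between 0.0085 and 0.0125 m and contact force between spacer and cover above 0.05 N and linear speed of each of spacer, cover below 0.01 m/s).
It fails at once if a plate is pressed onto the bed with more than 40 N (contact force between bed and spacer above 40 N or contact force between spacer and cover above 40 N).
It fails at once if another thing on the bench is shifted by more than 30 mm (distance of any of dish, oil, objective, short_plate, driver, slidebox, knobcap from where it was at the start of the episode above 0.03 m).
It also fails if it takes over 72 s, if anything falls off the work surface, if the arm or the gripper's body presses on something with over 40 N, if the wrist force passes 120 N, or if a joint passes its speed limit or range.

## Working session

There is one attempt and no reset: what is moved stays moved. The work goes in short steps, Python scripts to look and compute and a tool call to move; the robot and the scene stay as the last step left them, time stands still between calls to the robot, and variables do not carry over. Pictures are saved under pics/ and viewed, at most 10 in all, crops included, and the job is handed in when it is done.

Besides the shell and the picture viewer there is one more tool, called after "Emit:" by a JSON object that holds its "api" and its "payload". jog_arm: Moves the arm, as the interface text tells. Its arguments: {"type":"object","properties":{"rows":{"type":"array","items":{"type":"object","properties":{"fingers":{"type":"number"},"x":{"type":"number"},"y":{"type":"number"},"z":{"type":"number"},"ax":{"type":"number"},"ay":{"type":"number"},"az":{"type":"number"}}}},"force":{"type":"number"}},"required":["rows"]}

```bash
mkdir -p pics
python3 - <<'E'
from station import bot
import cv2,numpy as np
for n in("top","side"):
    c=bot.read_camera(n); cv2.imwrite(f"pics/{n}0.png",c["pixels"][:,:,::-1])
    print(n,{k:np.round(v,4).tolist() if not np.isscalar(v) else v for k,v in c.items() if k!="pixels"})
    print([k for k in c])
o=bot.get_obs(); print({k:np.round(v,3).tolist() for k,v in o.items()})
E
```

```text
top {'vertical_fov': 44.22198378285088, 'cx': 323.26135857941995, 'cy': 243.44152839312673, 'world_from_camera': [[0.025, -0.9846, 0.1733, 0.2974], [-0.9997, -0.026, -0.0033, 0.0199], [0.0078, -0.1732, -0.9849, 1.4664], [0.0, 0.0, 0.0, 1.0]]}
['pixels', 'vertical_fov', 'cx', 'cy', 'world_from_camera']
side {'vertical_fov': 55.07700951435659, 'cx': 326.7458841907298, 'cy': 238.1182649896663, 'world_from_camera': [[0.7984, -0.3772, 0.4693, 0.1464], [-0.602, -0.5152, 0.6101, -0.532], [0.0117, -0.7696, -0.6384, 0.6227], [0.0, 0.0, 0.0, 1.0]]}
['pixels', 'vertical_fov', 'cx', 'cy', 'world_from_camera']
{'t': 0.1, 'q': [1.167, 0.478, 0.022, 1.556, -0.011, 1.109, -0.083], 'joint_vel': [-0.0, -0.001, 0.001, -0.003, 0.001, -0.002, 0.0], 'joint_torque': [0.004, -59.776, 1.613, -28.196, 0.013, 0.005, 0.0], 'eef_pos': [0.197, -0.645, 0.205], 'tool_rot': [-0.001, 0.989, 0.147, -0.0], 'contact_force': [-0.163, -0.441, -0.112], 'torque': [-0.003, 0.026, -0.001], 'grasp_force': 0.0, 'gripper_width': 0.999}
```

View pics/top0.png

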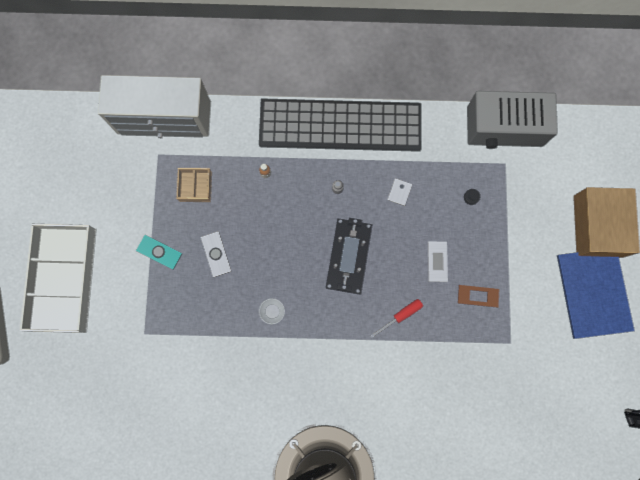

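View pics/side0.png

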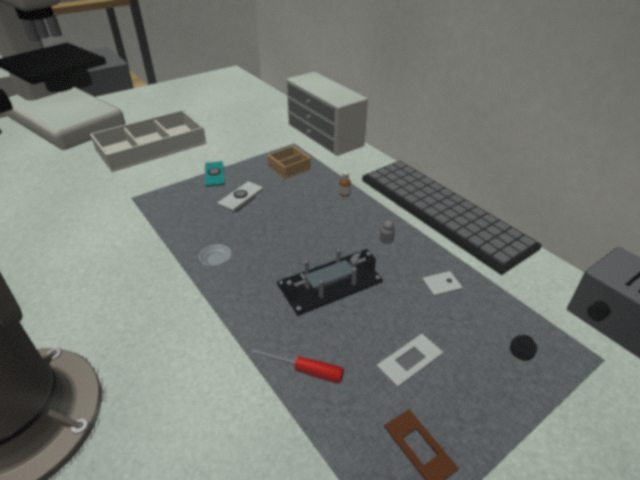

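Top view: spacer (438,261), cover (216,254), insert (350,256). Side view: spacer (410,358), cover (240,195), insert (330,280). The brown and turquoise plates are decoys.

```bash
cat > h.py <<'E'
from station import bot
import cv2,numpy as np
def cam(n):
    c=bot.read_camera(n); c["f"]=240/np.tan(np.radians(c["vertical_fov"]/2)); return c
def ray(c,p):
    p=np.atleast_2d(p).astype(float); d=np.c_[(p[:,0]-c["cx"])/c["f"],(p[:,1]-c["cy"])/c["f"],np.ones(len(p))]
    T=c["world_from_camera"]; return T[:3,3],d@T[:3,:3].T
def onplane(c,p,z):
    o,d=ray(c,p); return (o+d*((z-o[2])/d[:,2])[:,None])[:,:2]
def plate(c,seed,z,thr,r=45):
    "light plate outline near seed -> centre, size, yaw(long axis) on plane z"
    g=c["pixels"].min(2); m=np.zeros_like(g); u,v=seed
    s=np.s_[v-r:v+r,u-r:u+r]; m[s]=(g[s]>thr)*255
    cs=cv2.findContours(m,cv2.RETR_EXTERNAL,cv2.CHAIN_APPROX_NONE)[0]
    k=max(cs,key=cv2.contourArea)
    w=onplane(c,k[:,0,:],z)
    (x,y),(a,b),t=cv2.minAreaRect((w*1000).astype(np.float32))
    if a<b: a,b,t=b,a,t+90
    M=cv2.moments((w*1000).astype(np.float32).reshape(-1,1,2)); 
    return np.round([x,y,a,b,(t+90)%180-90,M["m10"]/M["m00"],M["m01"]/M["m00"]],1)
E
python3 - <<'E'
from h import *
t,s=cam("top"),cam("side")
for thr in (130,150):
    print("spacer",plate(t,(438,261),.020,thr),plate(s,(410,358),.020,thr))
    print("cover",plate(t,(216,254),.023,thr),plate(s,(240,195),.023,thr))
a=cv2.resize(t["pixels"][210:300,315:385],None,fx=5.5,fy=5.5,interpolation=cv2.INTER_CUBIC)
b=cv2.resize(s["pixels"][240:320,270:390],None,fx=3.3,fy=3.3,interpolation=cv2.INTER_CUBIC)
cv2.imwrite("pics/ins.png",np.hstack([a,np.pad(b,((0,a.shape[0]-b.shape[0]),(0,0),(0,0)))])[:,:,::-1])
E
```

```text
spacer [ 514.3 -269.2  102.6   50.4    1.5  515.4 -269. ] [ 5.178e+02 -2.673e+02  1.003e+02  4.640e+01  4.000e-01  5.175e+02
 -2.674e+02]
cover [519.6 281.2 107.6  50.4  20.1 519.2 281.8] [589.1 435.9 198.6 130.7 -24.6 568.3 462.3]
spacer [ 515.6 -269.5  100.1   47.3    1.5  515.  -269.3] [ 517.7 -267.5   97.5   43.4    0.7  517.5 -267.5]
cover [519.1 281.5 105.3  46.8  20.4 519.1 281. ] [587.7 439.1 193.4 126.1 -24.6 567.9 465.5]
```

View pics/ins.png

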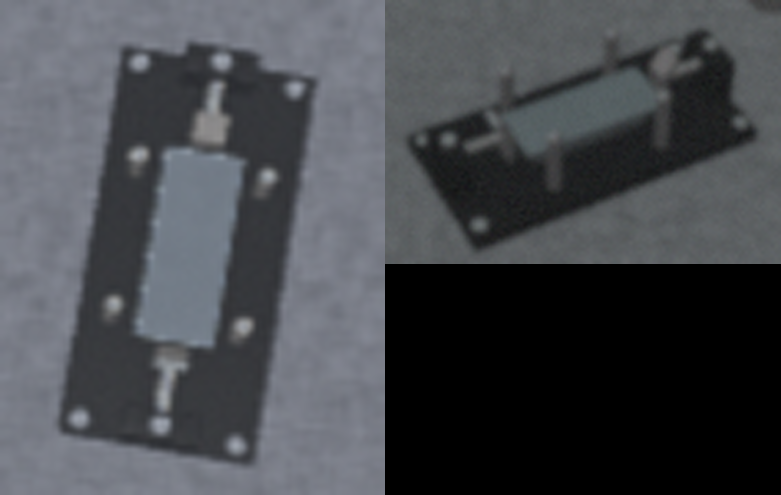

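The crops show four dowel heads, base screws and the bed in both views. I'll fit the insert pose from dowel heads (z≈0.049) and base outline.

```bash
cat > ins.py <<'E'
from h import *
def sub(c,pts,r=3):
    g=c["pixels"].astype(float).mean(2); out=[]
    for u,v in pts:
        for _ in range(4):
            i,j=int(round(v)),int(round(u)); w=g[i-r:i+r+1,j-r:j+r+1]; w=np.clip(w-np.percentile(w,60),0,None)
            yy,xx=np.mgrid[i-r:i+r+1,j-r:j+r+1]; u,v=(w*xx).sum()/w.sum(),(w*yy).sum()/w.sum()
        out.append((u,v))
    return np.array(out)
def fit(w):
    "order: +x+y,+x-y,-x+y,-x-y  -> centre, yaw, half sizes"
    c=w.mean(0); ex=(w[0]+w[1]-w[2]-w[3])/4; ey=(w[0]-w[1]+w[2]-w[3])/4
    return np.round(np.r_[c*1000,np.degrees(np.arctan2(ex[1],ex[0])),np.degrees(np.arctan2(-ey[0],ey[1])),np.hypot(*ex)*1000,np.hypot(*ey)*1000],1)
E
python3 - <<'E'
from ins import *
t,s=cam("top"),cam("side")
T=lambda P:np.array(P)/5.5+[315-.4,210-.4]
S=lambda P:(np.array(P)-[385,0])/3.3+[270-.35,240-.35]
td=T([(139,155),(268,178),(113,304),(243,326)]);tb=T([(140,62),(295,89),(80,418),(236,444)])
sd=S([(612,36),(663,94),(505,68),(554,137)]);sb=S([(711,45),(740,123),(421,140),(480,225)])
for n,c,p,z in(("t dow",t,td,.048),("t bolt",t,tb,.0115),("s dow",s,sd,.048),("s bolt",s,sb,.0115)):
    print(n,fit(onplane(c,p,z)),fit(onplane(c,sub(c,p,2),z)))
for n,c,s0,r in(("t",t,(350,256),50),("s",s,(330,280),60)):
    g=c["pixels"].max(2);m=np.zeros_like(g);u,v=s0;sl=np.s_[v-r:v+r,u-r:u+r]
    hs=cv2.cvtColor(c["pixels"],cv2.COLOR_RGB2HSV)
    m[sl]=((g[sl]<75))*255
    k=max(cv2.findContours(m,0,1)[0],key=cv2.contourArea)
    (x,y),(a,b),th=cv2.minAreaRect((onplane(c,k[:,0],.01)*1000).astype(np.float32));print(n,"base",np.round([x,y,a,b,th],1))
E
```

```text
t dow [524.3 -48.8  -8.6  -8.5  33.8  29. ] [524.5 -48.7  -8.2  -8.3  33.9  29. ]
t bolt [525.  -49.4  -8.4  -8.3  82.7  35.7] [525.  -49.2  -8.4  -8.4  83.   35.9]
s dow [527.6 -47.   -9.7  -8.7  33.8  29. ] [527.4 -45.3  -8.6  -9.5  33.9  29.6]
s bolt [531.8 -50.6  -9.8 -16.7  88.5  34.7] [533.3 -49.5  -9.3 -18.2  89.8  35.4]
t base [527.9 -49.2  87.2 185.1  81.6]
s base [536.5 -45.  112.9 203.2  81.3]
```

Emit:
{"api": "jog_arm", "payload": {"rows": [{"x":41,"y":-27,"fingers":85},{"x":41,"y":-27},{"x":41,"y":-27},{"x":41,"y":-27},{"x":41,"y":-27},{"x":41,"y":-27},{"x":41,"y":-27},{"x":41,"y":-27}]}}

```text
invalid input
```

```bash
cat > go.py <<'E'
import sys
from h import *
def need(x,y,z,yaw):
    o=bot.get_obs(); w,a,b,c=o["tool_rot"]; R=cv2.Rodrigues(np.zeros(3))[0]
    from scipy.spatial.transform import Rotation as Q
    R=Q.from_quat([a,b,c,w]).as_matrix(); d=R.T@(np.array([x,y,z])/1000-o["eef_pos"])*1000
    G=Q.from_euler("z",yaw,degrees=True).as_matrix()@np.diag([1,-1,-1])
    rv=np.degrees(Q.from_matrix(R.T@G).as_rotvec())
    print("shift",np.round(d,2),"turn",np.round(rv,2),"F",np.round(o["contact_force"],2),"pos",np.round(np.array(o["eef_pos"])*1000,2),"t",round(o["t"],1),"w",round(o["gripper_width"],3),"g",round(o["grasp_force"],1))
if __name__=="__main__": need(*map(float,sys.argv[1:5]))
E
python3 go.py 516.2 -268.4 100 1
```

```text
shift [ 415.55 -267.51  105.91] turn [-4.000e-02  1.000e-02  1.595e+01] F [-0.26  0.14 -0.93] pos [ 196.7  -645.48  205.76] t 0.3 w 1.005 g 0.0
```

Emit:
{"api": "jog_arm", "payload": {"rows": [{"x":41,"y":-27,"z":0,"ax":0,"ay":0,"az":0,"fingers":85},{"x":41,"y":-27,"z":0,"ax":0,"ay":0,"az":0,"fingers":85},{"x":41,"y":-27,"z":0,"ax":0,"ay":0,"az":0,"fingers":85},{"x":41,"y":-27,"z":0,"ax":0,"ay":0,"az":0,"fingers":85},{"x":41,"y":-27,"z":0,"ax":0,"ay":0,"az":0,"fingers":85},{"x":41,"y":-27,"z":0,"ax":0,"ay":0,"az":0,"fingers":85},{"x":41,"y":-27,"z":0,"ax":0,"ay":0,"az":0,"fingers":85},{"x":41,"y":-27,"z":0,"ax":0,"ay":0,"az":0,"fingers":85}], "force": 30}}

```text
t: 1.1
eef_pos: [0.4486, -0.3419, 0.2064]
tool_rot: [0.0, 0.989, 0.147, 0.0]
contact_force: [-0.4, -0.5, 0.4]
gripper_width: 0.999
grasp_force: 0.0
```

```bash
python3 go.py 516.2 -268.4 100 1
```

```text
shift [ 86.08 -50.64 106.38] turn [ 0.03 -0.02 15.94] F [-0.43 -0.47  0.39] pos [ 448.57 -341.87  206.39] t 1.1 w 0.999 g 0.0
```

Works with full rows. Now on to above the spacer.

Emit:
{"api": "jog_arm", "payload": {"rows": [{"x":29,"y":-17,"z":20,"ax":0,"ay":0,"az":0,"fingers":85},{"x":29,"y":-17,"z":20,"ax":0,"ay":0,"az":0,"fingers":85},{"x":28,"y":-16.6,"z":20,"ax":0,"ay":0,"az":0,"fingers":85},{"x":0,"y":0,"z":20,"ax":0,"ay":0,"az":8,"fingers":85},{"x":0,"y":0,"z":26,"ax":0,"ay":0,"az":8,"fingers":85},{"x":0,"y":0,"z":0,"ax":0,"ay":0,"az":0,"fingers":85},{"x":0,"y":0,"z":0,"ax":0,"ay":0,"az":0,"fingers":85},{"x":0,"y":0,"z":0,"ax":0,"ay":0,"az":0,"fingers":85}]}}

```text
t: 1.9
eef_pos: [0.5159, -0.2706, 0.1015]
tool_rot: [0.0, 1.0, 0.009, 0.001]
contact_force: [0.2, -0.0, 0.4]
gripper_width: 0.994
grasp_force: 0.0
```

```bash
python3 go.py 516.2 -268.4 5 1
```

```text
shift [ 0.14 -2.3  96.55] turn [ 0.05 -0.11  0.07] F [ 0.25 -0.05  0.35] pos [ 515.91 -270.62  101.55] t 1.9 w 0.994 g 0.0
```

Emit:
{"api": "jog_arm", "payload": {"rows": [{"x":0.2,"y":-2.2,"z":25,"ax":0,"ay":0,"az":0,"fingers":85},{"x":0,"y":0,"z":25,"ax":0,"ay":0,"az":0,"fingers":85},{"x":0,"y":0,"z":20,"ax":0,"ay":0,"az":0,"fingers":85},{"x":0,"y":0,"z":15,"ax":0,"ay":0,"az":0,"fingers":75},{"x":0,"y":0,"z":10,"ax":0,"ay":0,"az":0,"fingers":65},{"x":0,"y":0,"z":0,"ax":0,"ay":0,"az":0,"fingers":60},{"x":0,"y":0,"z":0,"ax":0,"ay":0,"az":0,"fingers":55},{"x":0,"y":0,"z":0,"ax":0,"ay":0,"az":0,"fingers":55}]}}

```text
t: 2.7
eef_pos: [0.5161, -0.2682, 0.0061]
tool_rot: [0.0, 1.0, 0.008, 0.001]
contact_force: [0.5, 0.8, 0.8]
gripper_width: 0.644
grasp_force: 0.0
```

```bash
python3 go.py 516.2 -268.4 5 1
python3 - <<'E'
from h import *
c=cam("side");t=cam("top")
a=cv2.resize(c["pixels"][290:420,330:490],None,fx=3.5,fy=3.5,interpolation=2)
cv2.imwrite("pics/g1.png",a[:,:,::-1])
E
```

```text
shift [0.1  0.23 1.14] turn [ 0.04 -0.1  -0.05] F [0.46 0.85 0.76] pos [ 516.1  -268.17    6.14] t 2.7 w 0.644 g 0.0
```

View pics/g1.png

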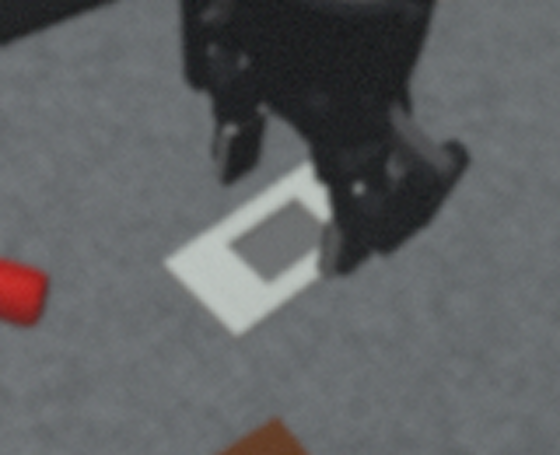

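The fingers straddle the plate about its middle, near (290,240) in the crop. Close.

Emit:
{"api": "jog_arm", "payload": {"rows": [{"x":0,"y":0,"z":0,"ax":0,"ay":0,"az":0,"fingers":50},{"x":0,"y":0,"z":0,"ax":0,"ay":0,"az":0,"fingers":46},{"x":0,"y":0,"z":0,"ax":0,"ay":0,"az":0,"fingers":40},{"x":0,"y":0,"z":0,"ax":0,"ay":0,"az":0,"fingers":40},{"x":0,"y":0,"z":0,"ax":0,"ay":0,"az":0,"fingers":40},{"x":0,"y":0,"z":0,"ax":0,"ay":0,"az":0,"fingers":40},{"x":0,"y":0,"z":0,"ax":0,"ay":0,"az":0,"fingers":40},{"x":0,"y":0,"z":0,"ax":0,"ay":0,"az":0,"fingers":40}], "force": 40}}

```text
t: 3.6
eef_pos: [0.5152, -0.2678, 0.0051]
tool_rot: [0.0, 1.0, 0.008, -0.0]
contact_force: [0.3, 0.3, -0.1]
gripper_width: 0.465
grasp_force: 0.0
```

```bash
python3 go.py 516.2 -268.4 120 1
python3 - <<'E'
from h import *
t,s=cam("top"),cam("side")
# outer ends visible: corners of plate via side contour (left part visible)
cv2.imwrite("pics/raw.png",s["pixels"][:,:,::-1])
for thr in(130,145):print(plate(t,(438,261),.020,thr),plate(s,(410,358),.020,thr))
E
```

```text
shift [   0.94    0.58 -114.91] turn [ 0.    0.   -0.05] F [ 0.35  0.31 -0.12] pos [ 515.24 -267.84    5.09] t 3.6 w 0.465 g 0.0
[ 486.  -262.1   68.6   44.9   85.1  484.  -267. ] [ 509.4 -267.1   85.7   48.2    0.7  496.3 -264.2]
[ 484.9 -268.8   47.    40.1   89.7  482.2 -267.7] [ 509.3 -267.6   83.    46.5    0.6  495.6 -264.5]
```

Run:
```python
from h import *
s,t=cam("side"),cam("top")
a=cv2.resize(s["pixels"][300:400,350:470],None,fx=4.5,fy=4.5,interpolation=2)
b=cv2.resize(t["pixels"][225:300,410:465],None,fx=4.5,fy=4.5,interpolation=2)
b=np.pad(b,((0,a.shape[0]-b.shape[0]),(0,0),(0,0)))
cv2.imwrite("pics/g2.png",np.hstack([a,b])[:,:,::-1])
```

```text
(no output)
```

View pics/g2.png

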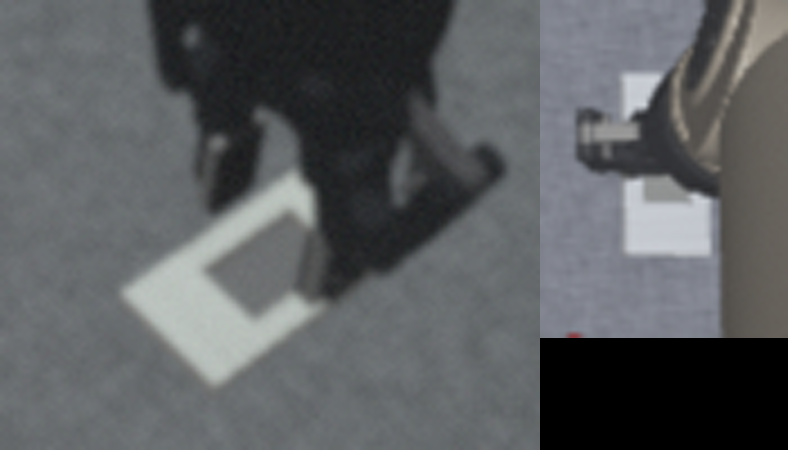

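The picture shows both fingertips along the plate's long edges, but the grip force is 0. I'll close a bit more to test.

Emit:
{"api": "jog_arm", "payload": {"rows": [{"x":0,"y":0,"z":0,"ax":0,"ay":0,"az":0,"fingers":34},{"x":0,"y":0,"z":0,"ax":0,"ay":0,"az":0,"fingers":34},{"x":0,"y":0,"z":0,"ax":0,"ay":0,"az":0,"fingers":34},{"x":0,"y":0,"z":0,"ax":0,"ay":0,"az":0,"fingers":34},{"x":0,"y":0,"z":0,"ax":0,"ay":0,"az":0,"fingers":34},{"x":0,"y":0,"z":0,"ax":0,"ay":0,"az":0,"fingers":34},{"x":0,"y":0,"z":0,"ax":0,"ay":0,"az":0,"fingers":34},{"x":0,"y":0,"z":0,"ax":0,"ay":0,"az":0,"fingers":34}]}}

```text
t: 4.6
eef_pos: [0.5153, -0.2678, 0.0051]
tool_rot: [0.0, 1.0, 0.008, 0.0]
contact_force: [-0.4, 0.4, -0.7]
gripper_width: 0.397
grasp_force: 0.0
```

Run:
```python
from h import *
s,t=cam("side"),cam("top")
for p in((423.3,366.7),(397.8,346.2)):
  for z in(.005,.02,.03,.04): print(p,z,np.round(onplane(s,p,z)*1000))
a=cv2.resize(s["pixels"][310:390,370:470],None,fx=5.5,fy=5.5,interpolation=2)
cv2.imwrite("pics/g3.png",cv2.convertScaleAbs(a,alpha=2.2,beta=0)[:,:,::-1])
```

```text
(423.3, 366.7) 0.005 [[ 532. -285.]]
(423.3, 366.7) 0.02 [[ 523. -291.]]
(423.3, 366.7) 0.03 [[ 517. -295.]]
(423.3, 366.7) 0.04 [[ 510. -299.]]
(397.8, 346.2) 0.005 [[ 527. -233.]]
(397.8, 346.2) 0.02 [[ 518. -240.]]
(397.8, 346.2) 0.03 [[ 512. -245.]]
(397.8, 346.2) 0.04 [[ 506. -250.]]
```

View pics/g3.png

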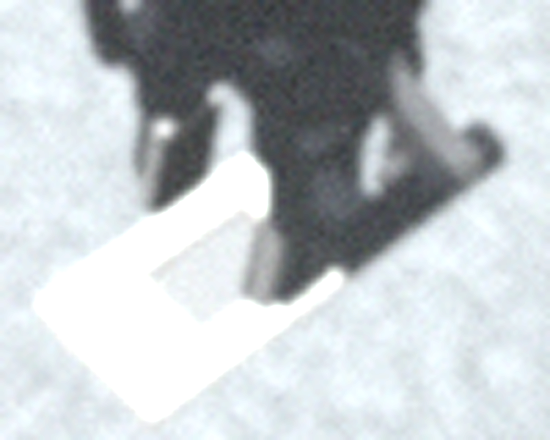

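Run:
```python
from h import *
for n,seed,z in(("side",(410,358),.02),("top",(438,261),.02)):
    c=cam(n); old=cv2.imread(f"pics/{n}0.png")[:,:,::-1]
    for im in(old,c["pixels"]):
        g=im.min(2);u,v=seed;m=np.zeros_like(g);sl=np.s_[v-45:v+45,u-45:u+45];m[sl]=(g[sl]>135)*255
        k=max(cv2.findContours(m,0,1)[0],key=cv2.contourArea)
        w=onplane(c,cv2.approxPolyDP(k,2.5,True)[:,0],z)*1000
        print(n,[(int(a),int(b)) for a,b in w])
```

```text
side [(567, -245), (469, -246), (469, -289), (565, -288)]
side [(550, -246), (468, -245), (468, -290), (520, -290), (513, -280), (495, -278), (496, -256), (537, -254), (540, -260)]
top [(565, -245), (467, -245), (466, -292), (566, -290)]
top [(504, -245), (464, -247), (461, -294), (495, -292)]
```

Emit:
{"api": "jog_arm", "payload": {"rows": [{"x":1,"y":0,"z":0,"ax":0,"ay":0,"az":0,"fingers":70},{"x":0,"y":0,"z":0,"ax":0,"ay":0,"az":0,"fingers":70},{"x":0,"y":0,"z":0,"ax":0,"ay":0,"az":0,"fingers":70},{"x":0,"y":0,"z":0,"ax":0,"ay":0,"az":0,"fingers":70},{"x":0,"y":0,"z":2,"ax":0,"ay":0,"az":0,"fingers":70},{"x":0,"y":0,"z":2,"ax":0,"ay":0,"az":0,"fingers":70},{"x":0,"y":0,"z":2,"ax":0,"ay":0,"az":0,"fingers":70},{"x":0,"y":0,"z":1,"ax":0,"ay":0,"az":0,"fingers":70}]}}

```text
t: 5.6
eef_pos: [0.516, -0.2677, -0.0022]
tool_rot: [-0.0, 1.0, 0.008, -0.0]
contact_force: [-0.1, -0.2, -0.4]
gripper_width: 0.819
grasp_force: 0.0
```

Emit:
{"api": "jog_arm", "payload": {"rows": [{"x":0,"y":0,"z":0,"ax":0,"ay":0,"az":0,"fingers":60},{"x":0,"y":0,"z":0,"ax":0,"ay":0,"az":0,"fingers":52},{"x":0,"y":0,"z":0,"ax":0,"ay":0,"az":0,"fingers":46},{"x":0,"y":0,"z":0,"ax":0,"ay":0,"az":0,"fingers":42},{"x":0,"y":0,"z":0,"ax":0,"ay":0,"az":0,"fingers":42},{"x":0,"y":0,"z":0,"ax":0,"ay":0,"az":0,"fingers":42},{"x":0,"y":0,"z":0,"ax":0,"ay":0,"az":0,"fingers":42},{"x":0,"y":0,"z":0,"ax":0,"ay":0,"az":0,"fingers":42}]}}

```text
t: 6.4
eef_pos: [0.5163, -0.2678, -0.0019]
tool_rot: [0.0, 1.0, 0.008, 0.0]
contact_force: [-0.5, -0.4, 0.1]
gripper_width: 0.495
grasp_force: 0.0
```

Emit:
{"api": "jog_arm", "payload": {"rows": [{"x":0,"y":0,"z":1,"ax":0,"ay":0,"az":0,"fingers":42},{"x":0,"y":0,"z":1,"ax":0,"ay":0,"az":0,"fingers":42},{"x":0,"y":0,"z":0,"ax":0,"ay":0,"az":0,"fingers":42},{"x":0,"y":0,"z":0,"ax":0,"ay":0,"az":0,"fingers":42},{"x":0,"y":0,"z":0,"ax":0,"ay":0,"az":0,"fingers":42},{"x":0,"y":0,"z":0,"ax":0,"ay":0,"az":0,"fingers":42},{"x":0,"y":0,"z":0,"ax":0,"ay":0,"az":0,"fingers":42},{"x":0,"y":0,"z":0,"ax":0,"ay":0,"az":0,"fingers":42}]}}

```text
t: 7.2
eef_pos: [0.5163, -0.2678, -0.0039]
tool_rot: [0.0, 1.0, 0.008, 0.0]
contact_force: [-1.2, -0.4, -0.5]
gripper_width: 0.496
grasp_force: 0.0
```

Run:
```python
from h import *
s=cam("side"); o=bot.get_obs(); print(o["eef_pos"],o["contact_force"],o["gripper_width"])
a=cv2.resize(s["pixels"][310:390,370:470],None,fx=7.5,fy=7.5,interpolation=2)
cv2.imwrite("pics/g4.png",cv2.convertScaleAbs(a,alpha=1.3,beta=0)[:,:,::-1])
```

```text
[ 0.51628053 -0.26779603 -0.00388939] [ 1.04992966  0.84378919 -1.06617331] 0.49790792082726304
```

View pics/g4.png

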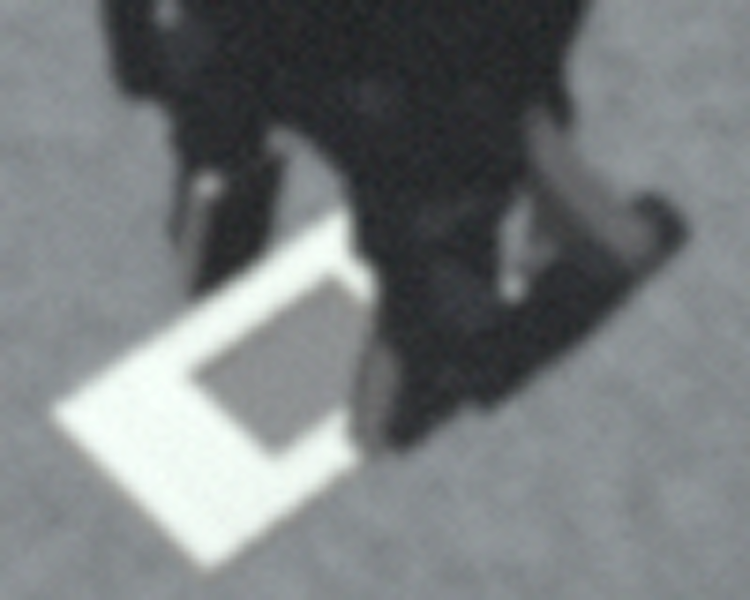

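Run:
```python
from h import *
s=cam("side")
for x in(.506,.528):
  for n,p in dict(near_in=(360,440),near_in_up=(372,340),near_low=(390,455),far_out=(180,240),far_low=(192,295),far_in=(262,255),plateFar=(345,210),plateNear=(355,465)).items():
    o,d=ray(s,np.array(p)/7.5+[369.57,309.57]); q=o+d[0]*((x-o[0])/d[0][0]); print(x,n,np.round(q*1000,1))
```

```text
0.506 near_in [ 506.  -293.    32.6]
0.506 near_in_up [ 506.  -290.5   62.8]
0.506 near_low [ 506.  -300.6   36.3]
0.506 far_out [ 506.  -239.6   40.9]
0.506 far_low [ 506.  -245.1   28.2]
0.506 far_in [ 506.  -260.9   58.2]
0.506 plateFar [ 506.  -278.1   90.2]
0.506 plateNear [ 506.  -293.2   24.2]
0.528 near_in [ 528.  -278.4   -3.5]
0.528 near_in_up [ 528.  -275.8   28.5]
0.528 near_low [ 5.280e+02 -2.864e+02  4.000e-01]
0.528 far_out [ 528.  -221.7    5.3]
0.528 far_low [ 528.  -227.6   -8.1]
0.528 far_in [ 528.  -244.3   23.7]
0.528 plateFar [ 528.  -262.5   57.6]
0.528 plateNear [ 528.  -278.6  -12.4]
```

Emit:
{"api": "jog_arm", "payload": {"rows": [{"x":0,"y":0,"z":0,"ax":0,"ay":0,"az":0,"fingers":36},{"x":0,"y":0,"z":0,"ax":0,"ay":0,"az":0,"fingers":36},{"x":0,"y":0,"z":1,"ax":0,"ay":0,"az":0,"fingers":36},{"x":0,"y":0,"z":1,"ax":0,"ay":0,"az":0,"fingers":36},{"x":0,"y":0,"z":1,"ax":0,"ay":0,"az":0,"fingers":36},{"x":0,"y":0,"z":1,"ax":0,"ay":0,"az":0,"fingers":36},{"x":0,"y":0,"z":0,"ax":0,"ay":0,"az":0,"fingers":36},{"x":0,"y":0,"z":0,"ax":0,"ay":0,"az":0,"fingers":36}]}}

```text
t: 8.1
eef_pos: [0.5163, -0.2678, -0.0062]
tool_rot: [0.0, 1.0, 0.008, -0.0]
contact_force: [-5.5, 1.9, 18.6]
gripper_width: 0.419
grasp_force: 8.9
```

Emit:
{"api": "jog_arm", "payload": {"rows": [{"x":0,"y":0,"z":-30,"ax":0,"ay":0,"az":0,"fingers":36},{"x":0,"y":0,"z":-20,"ax":0,"ay":0,"az":0,"fingers":36},{"x":45,"y":0,"z":0,"ax":0,"ay":0,"az":0,"fingers":36},{"x":45,"y":0,"z":0,"ax":0,"ay":0,"az":0,"fingers":36},{"x":0,"y":0,"z":20,"ax":0,"ay":0,"az":0,"fingers":36},{"x":0,"y":0,"z":20,"ax":0,"ay":0,"az":0,"fingers":36},{"x":0,"y":0,"z":6,"ax":0,"ay":0,"az":0,"fingers":36},{"x":0,"y":0,"z":0,"ax":0,"ay":0,"az":0,"fingers":36}]}}

```text
t: 8.9
eef_pos: [0.6051, -0.266, -0.005]
tool_rot: [-0.0, 1.0, 0.008, -0.001]
contact_force: [-0.4, -0.6, -0.1]
gripper_width: 0.421
grasp_force: 0.0
```

Run:
```python
from h import *
for n in("side","top"):
    c=cam(n); old=cv2.imread(f"pics/{n}0.png")[:,:,::-1]
    for im in(old,c["pixels"]):
        u,v={"side":(410,358),"top":(438,261)}[n];g=im.min(2);m=np.zeros_like(g);sl=np.s_[v-45:v+45,u-45:u+45];m[sl]=(g[sl]>135)*255
        k=max(cv2.findContours(m,0,1)[0],key=cv2.contourArea)
        print(n,[(int(a),int(b)) for a,b in onplane(c,cv2.approxPolyDP(k,2.5,True)[:,0],.02)*1000])
    if n=="side": cv2.imwrite("pics/g5.png",cv2.convertScaleAbs(cv2.resize(c["pixels"][270:400,350:520],None,fx=4.4,fy=4.4,interpolation=2),alpha=1.4)[:,:,::-1])
```

```text
side [(567, -245), (469, -246), (469, -289), (565, -288)]
side [(568, -246), (468, -245), (468, -290), (566, -289)]
top [(565, -245), (467, -245), (466, -292), (566, -290)]
top [(565, -245), (467, -245), (465, -274), (500, -289), (566, -290)]
```

View pics/g5.png

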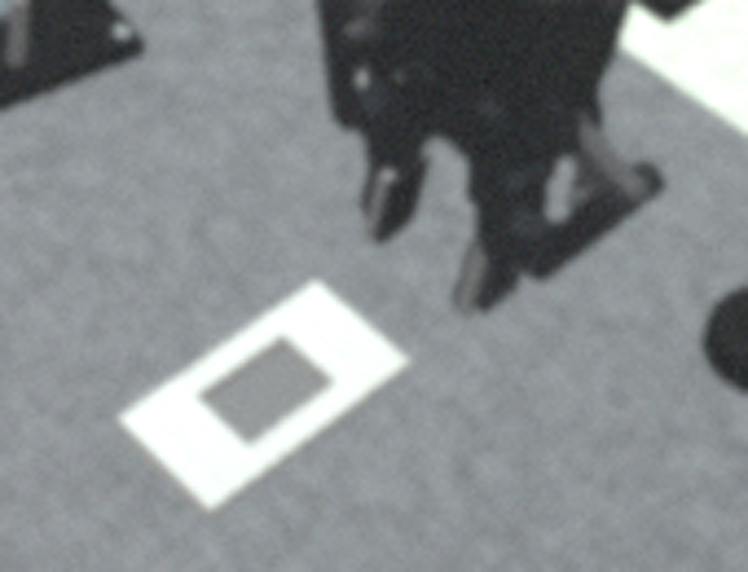

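Emit:
{"api": "jog_arm", "payload": {"rows": [{"x":0,"y":0,"z":1.5,"ax":0,"ay":0,"az":0,"fingers":36},{"x":0,"y":0,"z":1.5,"ax":0,"ay":0,"az":0,"fingers":36},{"x":0,"y":0,"z":0,"ax":0,"ay":0,"az":0,"fingers":36},{"x":0,"y":0,"z":0,"ax":0,"ay":0,"az":0,"fingers":36},{"x":0,"y":0,"z":0,"ax":0,"ay":0,"az":0,"fingers":36},{"x":0,"y":0,"z":0,"ax":0,"ay":0,"az":0,"fingers":36},{"x":0,"y":0,"z":0,"ax":0,"ay":0,"az":0,"fingers":36},{"x":0,"y":0,"z":0,"ax":0,"ay":0,"az":0,"fingers":36}]}}

```text
t: 9.8
eef_pos: [0.6062, -0.2663, -0.0069]
tool_rot: [-0.0, 1.0, 0.008, -0.0]
contact_force: [-1.0, -1.4, 0.0]
gripper_width: 0.423
grasp_force: 0.0
```

Emit:
{"api": "jog_arm", "payload": {"rows": [{"x":0,"y":0,"z":1.5,"ax":0,"ay":0,"az":0,"fingers":36},{"x":0,"y":0,"z":1.5,"ax":0,"ay":0,"az":0,"fingers":36},{"x":0,"y":0,"z":0,"ax":0,"ay":0,"az":0,"fingers":36},{"x":0,"y":0,"z":0,"ax":0,"ay":0,"az":0,"fingers":36},{"x":0,"y":0,"z":0,"ax":0,"ay":0,"az":0,"fingers":36},{"x":0,"y":0,"z":0,"ax":0,"ay":0,"az":0,"fingers":36},{"x":0,"y":0,"z":0,"ax":0,"ay":0,"az":0,"fingers":36},{"x":0,"y":0,"z":0,"ax":0,"ay":0,"az":0,"fingers":36}]}}

```text
t: 10.6
eef_pos: [0.6063, -0.2663, -0.0099]
tool_rot: [0.0, 1.0, 0.008, 0.0]
contact_force: [0.3, -0.1, 0.2]
gripper_width: 0.422
grasp_force: 0.0
```

Emit:
{"api": "jog_arm", "payload": {"rows": [{"x":0,"y":0,"z":-45,"ax":0,"ay":0,"az":0,"fingers":75},{"x":-45,"y":1.2,"z":-5,"ax":0,"ay":0,"az":0,"fingers":75},{"x":-45,"y":0,"z":0,"ax":0,"ay":0,"az":0,"fingers":75},{"x":0,"y":0,"z":0,"ax":0,"ay":0,"az":0,"fingers":75},{"x":0,"y":0,"z":25,"ax":0,"ay":0,"az":0,"fingers":75},{"x":0,"y":0,"z":20,"ax":0,"ay":0,"az":0,"fingers":75},{"x":0,"y":0,"z":10,"ax":0,"ay":0,"az":0,"fingers":75},{"x":0,"y":0,"z":5,"ax":0,"ay":0,"az":0,"fingers":65}]}}

```text
t: 11.4
eef_pos: [0.516, -0.2687, -0.0208]
tool_rot: [-0.0, 1.0, 0.008, -0.001]
contact_force: [-0.1, 1.0, 0.3]
gripper_width: 0.758
grasp_force: 0.0
```

Emit:
{"api": "jog_arm", "payload": {"rows": [{"x":0,"y":0,"z":0,"ax":0,"ay":0,"az":0,"fingers":60},{"x":0,"y":0,"z":0,"ax":0,"ay":0,"az":0,"fingers":55},{"x":0,"y":0,"z":0,"ax":0,"ay":0,"az":0,"fingers":50},{"x":0,"y":0,"z":0,"ax":0,"ay":0,"az":0,"fingers":45},{"x":0,"y":0,"z":0,"ax":0,"ay":0,"az":0,"fingers":40},{"x":0,"y":0,"z":0,"ax":0,"ay":0,"az":0,"fingers":40},{"x":0,"y":0,"z":0,"ax":0,"ay":0,"az":0,"fingers":40},{"x":0,"y":0,"z":0,"ax":0,"ay":0,"az":0,"fingers":40}], "force": 40}}

```text
t: 12.2
eef_pos: [0.5169, -0.2692, -0.0189]
tool_rot: [0.0, 1.0, 0.008, 0.001]
contact_force: [-1.4, 0.8, 5.3]
gripper_width: 0.524
grasp_force: 40.0
```

Emit:
{"api": "jog_arm", "payload": {"rows": [{"x":0,"y":0,"z":-10,"ax":0,"ay":0,"az":0,"fingers":40},{"x":0,"y":0,"z":-25,"ax":0,"ay":0,"az":0,"fingers":40},{"x":0,"y":0,"z":-30,"ax":0,"ay":0,"az":0,"fingers":40},{"x":0,"y":-35,"z":0,"ax":0,"ay":0,"az":0,"fingers":40},{"x":0,"y":-45,"z":0,"ax":0,"ay":0,"az":0,"fingers":40},{"x":0,"y":-45,"z":0,"ax":0,"ay":0,"az":0,"fingers":40},{"x":0,"y":-45,"z":0,"ax":0,"ay":0,"az":0,"fingers":40},{"x":0,"y":-35,"z":0,"ax":0,"ay":0,"az":0,"fingers":40}]}}

```text
t: 13.0
eef_pos: [0.5128, -0.0611, 0.0459]
tool_rot: [-0.0, 1.0, 0.009, 0.0]
contact_force: [0.9, 0.2, -0.4]
gripper_width: 0.524
grasp_force: 41.2
```

```bash
python3 go.py 526.7 -48.8 46 -8.4
```

```text
shift [ 14.1  -12.    -0.03] turn [-0.04 -0.05  9.45] F [ 0.94  0.24 -0.43] pos [512.83 -61.06  45.95] t 13.0 w 0.524 g 41.2
```

Emit:
{"api": "jog_arm", "payload": {"rows": [{"x":14,"y":-12,"z":0,"ax":0,"ay":0,"az":0,"fingers":40},{"x":0,"y":0,"z":0,"ax":0,"ay":0,"az":4.7,"fingers":40},{"x":0,"y":0,"z":0,"ax":0,"ay":0,"az":4.7,"fingers":40},{"x":0,"y":0,"z":0,"ax":0,"ay":0,"az":0,"fingers":40},{"x":0,"y":0,"z":0,"ax":0,"ay":0,"az":0,"fingers":40},{"x":0,"y":0,"z":0,"ax":0,"ay":0,"az":0,"fingers":40},{"x":0,"y":0,"z":0,"ax":0,"ay":0,"az":0,"fingers":40},{"x":0,"y":0,"z":0,"ax":0,"ay":0,"az":0,"fingers":40}]}}

```text
t: 13.8
eef_pos: [0.5267, -0.052, 0.0451]
tool_rot: [-0.0, 0.997, -0.074, -0.0]
contact_force: [0.2, 0.1, -0.7]
gripper_width: 0.52
grasp_force: 41.2
```

```bash
python3 go.py 526.7 -48.8 46 -8.4
python3 - <<'E'
from h import *
s,t=cam("side"),cam("top")
b=cv2.resize(s["pixels"][215:320,260:400],None,fx=4.2,fy=4.2,interpolation=2)
a=cv2.resize(t["pixels"][205:305,320:372],None,fx=4,fy=4,interpolation=2)
a=np.pad(a,((0,b.shape[0]-a.shape[0]),(0,0),(0,0)))
cv2.imwrite("pics/g6.png",np.hstack([b,a])[:,:,::-1])
E
```

```text
shift [-0.44 -3.16 -0.87] turn [-0.    0.   -0.04] F [ 0.16  0.12 -0.72] pos [526.67 -51.99  45.13] t 13.8 w 0.52 g 41.2
```

View pics/g6.png

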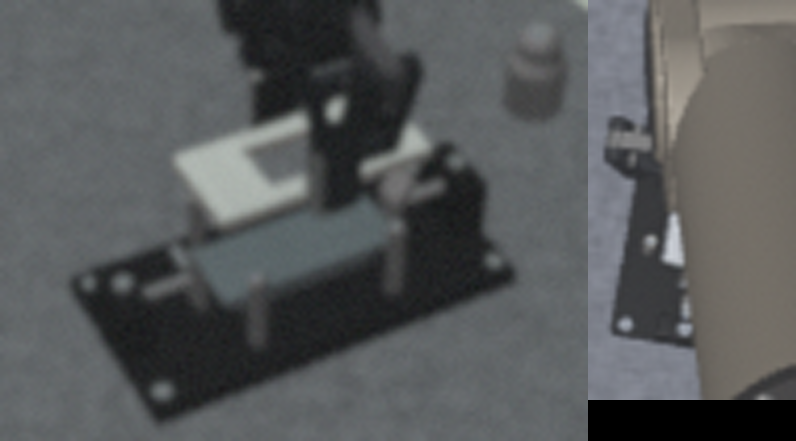

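Side crop: the held frame hangs above the bed, with corners (175,157), (220,225) and (432,150). I'll measure it against the insert in the same camera.

```bash
cat > held.py <<'E'
from h import *
import sys
z,thr,u,v,r=[float(a) for a in sys.argv[1:6]]
c=cam("side");g=c["pixels"].min(2);m=np.zeros_like(g);u,v,r=int(u),int(v),int(r)
for th in(thr-12,thr,thr+12):
    m[:]=0;sl=np.s_[v-r*2//3:v+r*2//3,u-r:u+r];m[sl]=(g[sl]>th)*255
    ks=[k for k in cv2.findContours(m,0,1)[0] if cv2.contourArea(k)>25]
    k=np.vstack(ks);w=(onplane(c,k[:,0],z/1000)*1000).astype(np.float32)
    print(th,len(ks),np.round(cv2.minAreaRect(w)[0],1),np.round(cv2.minAreaRect(w)[1:][0],1),round(cv2.minAreaRect(w)[2],1),
      [tuple(np.round(p).astype(int)) for p in onplane(c,cv2.approxPolyDP(cv2.convexHull(k),1.2,True)[:,0],z/1000)*1000])
E
python3 held.py 84 112 333 258 36
```

```text
100.0 2 [525.9 -55.4] [ 59.9 111.8] 68.0 [(np.int64(578), np.int64(-74)), (np.int64(573), np.int64(-81)), (np.int64(543), np.int64(-95)), (np.int64(477), np.int64(-68)), (np.int64(471), np.int64(-44)), (np.int64(478), np.int64(-24)), (np.int64(489), np.int64(-15)), (np.int64(539), np.int64(-28)), (np.int64(581), np.int64(-63))]
112.0 2 [527.9 -49.9] [ 49.8 104.4] 81.2 [(np.int64(577), np.int64(-77)), (np.int64(564), np.int64(-81)), (np.int64(481), np.int64(-68)), (np.int64(474), np.int64(-63)), (np.int64(480), np.int64(-25)), (np.int64(484), np.int64(-19)), (np.int64(541), np.int64(-29)), (np.int64(578), np.int64(-64))]
124.0 2 [528.2 -50.2] [ 48. 103.] 80.9 [(np.int64(572), np.int64(-80)), (np.int64(478), np.int64(-66)), (np.int64(476), np.int64(-55)), (np.int64(481), np.int64(-23)), (np.int64(490), np.int64(-20)), (np.int64(541), np.int64(-29)), (np.int64(578), np.int64(-67))]
```

Emit:
{"api": "jog_arm", "payload": {"rows": [{"x":-0.4,"y":-3,"z":0,"ax":0,"ay":0,"az":0,"fingers":40},{"x":0,"y":0,"z":7,"ax":0,"ay":0,"az":0,"fingers":40},{"x":0,"y":0,"z":7,"ax":0,"ay":0,"az":0,"fingers":40},{"x":0,"y":0,"z":6,"ax":0,"ay":0,"az":0,"fingers":40},{"x":0,"y":0,"z":5,"ax":0,"ay":0,"az":0,"fingers":40},{"x":0,"y":0,"z":4,"ax":0,"ay":0,"az":0,"fingers":40},{"x":0,"y":0,"z":2,"ax":0,"ay":0,"az":0,"fingers":40},{"x":0,"y":0,"z":0,"ax":0,"ay":0,"az":0,"fingers":40}]}}

```text
t: 14.75
eef_pos: [0.5266, -0.0488, 0.0138]
tool_rot: [0.0, 0.997, -0.074, -0.0]
contact_force: [-0.1, 1.0, -0.3]
gripper_width: 0.524
grasp_force: 41.2
```

```bash
python3 go.py 526.7 -48.8 7 -8.4; python3 held.py 53 112 329 272 36
```

```text
shift [ 0.12 -0.01  6.82] turn [ 0.01  0.02 -0.06] F [-0.07  1.02 -0.27] pos [526.58 -48.8   13.82] t 14.8 w 0.524 g 41.2
100.0 2 [519.1 -56.6] [ 73.2 113.2] 53.7 [(np.int64(577), np.int64(-74)), (np.int64(570), np.int64(-79)), (np.int64(484), np.int64(-76)), (np.int64(473), np.int64(-62)), (np.int64(476), np.int64(-20)), (np.int64(502), np.int64(2)), (np.int64(583), np.int64(-58))]
112.0 2 [527.8 -46.2] [ 52.  104.7] 81.5 [(np.int64(577), np.int64(-74)), (np.int64(564), np.int64(-78)), (np.int64(477), np.int64(-65)), (np.int64(474), np.int64(-57)), (np.int64(479), np.int64(-22)), (np.int64(482), np.int64(-18)), (np.int64(497), np.int64(-15)), (np.int64(539), np.int64(-26)), (np.int64(578), np.int64(-61))]
124.0 2 [527.5 -46.2] [ 49.6 101.7] 81.9 [(np.int64(480), np.int64(-23)), (np.int64(483), np.int64(-19)), (np.int64(494), np.int64(-16)), (np.int64(541), np.int64(-27)), (np.int64(576), np.int64(-63)), (np.int64(575), np.int64(-73)), (np.int64(567), np.int64(-77)), (np.int64(480), np.int64(-64)), (np.int64(475), np.int64(-61))]
```

Emit:
{"api": "jog_arm", "payload": {"rows": [{"x":0,"y":0,"z":2,"ax":0,"ay":0,"az":0,"fingers":40},{"x":0,"y":0,"z":2,"ax":0,"ay":0,"az":0,"fingers":40},{"x":0,"y":0,"z":1,"ax":0,"ay":0,"az":0,"fingers":40},{"x":0,"y":0,"z":0,"ax":0,"ay":0,"az":0,"fingers":40},{"x":0,"y":0,"z":0,"ax":0,"ay":0,"az":0,"fingers":40},{"x":0,"y":0,"z":0,"ax":0,"ay":0,"az":0,"fingers":40},{"x":0,"y":0,"z":0,"ax":0,"ay":0,"az":0,"fingers":40},{"x":0,"y":0,"z":0,"ax":0,"ay":0,"az":0,"fingers":40}]}}

```text
t: 15.6
eef_pos: [0.5268, -0.0487, 0.0092]
tool_rot: [-0.0, 0.997, -0.074, 0.0]
contact_force: [-0.6, -0.0, -1.2]
gripper_width: 0.524
grasp_force: 41.2
```

Emit:
{"api": "jog_arm", "payload": {"rows": [{"x":0,"y":0,"z":1,"ax":0,"ay":0,"az":0,"fingers":40},{"x":0,"y":0,"z":1,"ax":0,"ay":0,"az":0,"fingers":40},{"x":0,"y":0,"z":0,"ax":0,"ay":0,"az":0,"fingers":40},{"x":0,"y":0,"z":0,"ax":0,"ay":0,"az":0,"fingers":40},{"x":0,"y":0,"z":0,"ax":0,"ay":0,"az":0,"fingers":40},{"x":0,"y":0,"z":0,"ax":0,"ay":0,"az":0,"fingers":40},{"x":0,"y":0,"z":0,"ax":0,"ay":0,"az":0,"fingers":40},{"x":0,"y":0,"z":0,"ax":0,"ay":0,"az":0,"fingers":40}]}}

```text
t: 16.4
eef_pos: [0.5267, -0.0488, 0.0071]
tool_rot: [0.0, 0.997, -0.074, -0.0]
contact_force: [-0.7, 0.2, 0.7]
gripper_width: 0.524
grasp_force: 41.3
```

Emit:
{"api": "jog_arm", "payload": {"rows": [{"x":0,"y":0,"z":1,"ax":0,"ay":0,"az":0,"fingers":40},{"x":0,"y":0,"z":0,"ax":0,"ay":0,"az":0,"fingers":40},{"x":0,"y":0,"z":0,"ax":0,"ay":0,"az":0,"fingers":47},{"x":0,"y":0,"z":0,"ax":0,"ay":0,"az":0,"fingers":55},{"x":0,"y":0,"z":0,"ax":0,"ay":0,"az":0,"fingers":62},{"x":0,"y":0,"z":0,"ax":0,"ay":0,"az":0,"fingers":64},{"x":0,"y":0,"z":0,"ax":0,"ay":0,"az":0,"fingers":64},{"x":0,"y":0,"z":0,"ax":0,"ay":0,"az":0,"fingers":64}]}}

```text
t: 17.2
eef_pos: [0.5267, -0.0488, 0.0061]
tool_rot: [0.0, 0.997, -0.074, 0.0]
contact_force: [0.6, 0.5, -0.2]
gripper_width: 0.748
grasp_force: 0.0
```

Emit:
{"api": "jog_arm", "payload": {"rows": [{"x":0,"y":0,"z":-15,"ax":0,"ay":0,"az":0,"fingers":64},{"x":0,"y":0,"z":-25,"ax":0,"ay":0,"az":0,"fingers":64},{"x":0,"y":0,"z":-20,"ax":0,"ay":0,"az":8.5,"fingers":64},{"x":0,"y":0,"z":0,"ax":0,"ay":0,"az":8.5,"fingers":64},{"x":0,"y":0,"z":0,"ax":0,"ay":0,"az":8.5,"fingers":62},{"x":0,"y":0,"z":0,"ax":0,"ay":0,"az":8.5,"fingers":62},{"x":0,"y":0,"z":0,"ax":0,"ay":0,"az":8.5,"fingers":62},{"x":0,"y":0,"z":0,"ax":0,"ay":0,"az":8.5,"fingers":62}]}}

```text
t: 18.0
eef_pos: [0.5267, -0.0487, 0.0661]
tool_rot: [-0.0, 0.867, -0.499, 0.0]
contact_force: [0.2, 0.1, 0.2]
gripper_width: 0.723
grasp_force: 0.0
```

```bash
python3 go.py 526.5 -48.8 40 -98.4; python3 held.py 46 112 329 276 36
```

```text
shift [-1.000e-02  2.000e-01  2.614e+01] turn [-1.00e-02  0.00e+00  3.86e+01] F [0.16 0.06 0.18] pos [526.68 -48.71  66.14] t 18.0 w 0.723 g 0.0
100.0 1 [529.8 -47.7] [ 55.5 116.6] 80.7 [(np.int64(580), np.int64(-67)), (np.int64(572), np.int64(-78)), (np.int64(557), np.int64(-80)), (np.int64(478), np.int64(-66)), (np.int64(474), np.int64(-63)), (np.int64(472), np.int64(-37)), (np.int64(480), np.int64(-17)), (np.int64(511), np.int64(-17)), (np.int64(563), np.int64(-26)), (np.int64(583), np.int64(-41)), (np.int64(588), np.int64(-52))]
112.0 1 [529.1 -47.7] [ 52.2 105.9] 81.9 [(np.int64(575), np.int64(-73)), (np.int64(559), np.int64(-78)), (np.int64(475), np.int64(-64)), (np.int64(480), np.int64(-20)), (np.int64(484), np.int64(-17)), (np.int64(564), np.int64(-27)), (np.int64(581), np.int64(-40)), (np.int64(581), np.int64(-57))]
124.0 1 [528.6 -47.4] [ 48.4 103.7] 82.1 [(np.int64(575), np.int64(-70)), (np.int64(570), np.int64(-76)), (np.int64(479), np.int64(-64)), (np.int64(475), np.int64(-61)), (np.int64(480), np.int64(-23)), (np.int64(490), np.int64(-18)), (np.int64(566), np.int64(-29)), (np.int64(581), np.int64(-40))]
```

Emit:
{"api": "jog_arm", "payload": {"rows": [{"x":0,"y":0,"z":0,"ax":0,"ay":0,"az":8.5,"fingers":62},{"x":0,"y":0,"z":0,"ax":0,"ay":0,"az":8.5,"fingers":62},{"x":0,"y":0,"z":0,"ax":0,"ay":0,"az":8.5,"fingers":62},{"x":0,"y":0,"z":0,"ax":0,"ay":0,"az":8.5,"fingers":62},{"x":0,"y":0,"z":10,"ax":0,"ay":0,"az":4.6,"fingers":62},{"x":0,"y":0,"z":15,"ax":0,"ay":0,"az":0,"fingers":62},{"x":0,"y":0,"z":12,"ax":0,"ay":0,"az":0,"fingers":62},{"x":0,"y":0,"z":0,"ax":0,"ay":0,"az":0,"fingers":62}]}}

```text
t: 18.85
eef_pos: [0.525, -0.0485, 0.0271]
tool_rot: [-0.001, -0.657, 0.754, 0.001]
contact_force: [0.1, 0.6, -0.2]
gripper_width: 0.729
grasp_force: 0.0
```

```bash
python3 go.py 526.5 -48.8 18 -98.4
```

```text
shift [ 0.1  -1.54  9.06] turn [ 0.22 -0.01  0.5 ] F [ 0.08  0.55 -0.2 ] pos [525.02 -48.49  27.07] t 18.9 w 0.729 g 0.0
```

Emit:
{"api": "jog_arm", "payload": {"rows": [{"x":0,"y":-1.5,"z":2,"ax":0,"ay":0,"az":0.5,"fingers":62},{"x":0,"y":0,"z":2,"ax":0,"ay":0,"az":0,"fingers":62},{"x":0,"y":0,"z":1,"ax":0,"ay":0,"az":0,"fingers":62},{"x":0,"y":0,"z":1,"ax":0,"ay":0,"az":0,"fingers":62},{"x":0,"y":0,"z":1,"ax":0,"ay":0,"az":0,"fingers":62},{"x":0,"y":0,"z":1,"ax":0,"ay":0,"az":0,"fingers":62},{"x":0,"y":0,"z":0,"ax":0,"ay":0,"az":0,"fingers":62},{"x":0,"y":0,"z":0,"ax":0,"ay":0,"az":0,"fingers":62}]}}

```text
t: 19.65
eef_pos: [0.5282, -0.0489, 0.0211]
tool_rot: [-0.0, -0.652, 0.758, -0.0]
contact_force: [1.1, -0.5, -0.6]
gripper_width: 0.724
grasp_force: 0.0
```

Emit:
{"api": "jog_arm", "payload": {"rows": [{"x":0,"y":0,"z":1,"ax":0,"ay":0,"az":0,"fingers":62},{"x":0,"y":0,"z":1,"ax":0,"ay":0,"az":0,"fingers":62},{"x":0,"y":0,"z":1,"ax":0,"ay":0,"az":0,"fingers":62},{"x":0,"y":0,"z":0,"ax":0,"ay":0,"az":0,"fingers":62},{"x":0,"y":0,"z":0,"ax":0,"ay":0,"az":0,"fingers":62},{"x":0,"y":0,"z":0,"ax":0,"ay":0,"az":0,"fingers":62},{"x":0,"y":0,"z":0,"ax":0,"ay":0,"az":0,"fingers":62},{"x":0,"y":0,"z":0,"ax":0,"ay":0,"az":0,"fingers":62}]}}

```text
t: 20.45
eef_pos: [0.5283, -0.049, 0.0181]
tool_rot: [0.0, -0.652, 0.758, -0.0]
contact_force: [0.7, 0.1, -0.2]
gripper_width: 0.729
grasp_force: 0.0
```

Emit:
{"api": "jog_arm", "payload": {"rows": [{"x":0,"y":1.5,"z":1,"ax":0,"ay":0,"az":-0.8,"fingers":62},{"x":0,"y":0,"z":1,"ax":0,"ay":0,"az":0,"fingers":62},{"x":0,"y":0,"z":1,"ax":0,"ay":0,"az":0,"fingers":62},{"x":0,"y":0,"z":0,"ax":0,"ay":0,"az":0,"fingers":62},{"x":0,"y":0,"z":0,"ax":0,"ay":0,"az":0,"fingers":62},{"x":0,"y":0,"z":0,"ax":0,"ay":0,"az":0,"fingers":62},{"x":0,"y":0,"z":0,"ax":0,"ay":0,"az":0,"fingers":62},{"x":0,"y":0,"z":0,"ax":0,"ay":0,"az":0,"fingers":62}]}}

```text
t: 21.25
eef_pos: [0.5267, -0.0487, 0.0151]
tool_rot: [-0.0, -0.658, 0.753, 0.0]
contact_force: [-0.6, -0.7, 0.4]
gripper_width: 0.728
grasp_force: 0.7
```

Emit:
{"api": "jog_arm", "payload": {"rows": [{"x":0,"y":0,"z":1,"ax":0,"ay":0,"az":0,"fingers":62},{"x":0,"y":0,"z":1,"ax":0,"ay":0,"az":0,"fingers":62},{"x":0,"y":0,"z":1,"ax":0,"ay":0,"az":0,"fingers":62},{"x":0,"y":0,"z":0,"ax":0,"ay":0,"az":0,"fingers":62},{"x":0,"y":0,"z":0,"ax":0,"ay":0,"az":0,"fingers":62},{"x":0,"y":0,"z":0,"ax":0,"ay":0,"az":0,"fingers":62},{"x":0,"y":0,"z":0,"ax":0,"ay":0,"az":0,"fingers":62},{"x":0,"y":0,"z":0,"ax":0,"ay":0,"az":0,"fingers":62}]}}

```text
t: 22.05
eef_pos: [0.5279, -0.0489, 0.0127]
tool_rot: [0.001, -0.658, 0.753, -0.001]
contact_force: [-0.3, 0.5, 5.2]
gripper_width: 0.724
grasp_force: 3.2
```

Emit:
{"api": "jog_arm", "payload": {"rows": [{"x":0,"y":0,"z":1,"ax":0,"ay":0,"az":0,"fingers":62},{"x":0,"y":0,"z":1,"ax":0,"ay":0,"az":0,"fingers":62},{"x":0,"y":0,"z":1,"ax":0,"ay":0,"az":0,"fingers":62},{"x":0,"y":0,"z":1,"ax":0,"ay":0,"az":0,"fingers":62},{"x":0,"y":0,"z":0,"ax":0,"ay":0,"az":0,"fingers":62},{"x":0,"y":0,"z":0,"ax":0,"ay":0,"az":0,"fingers":62},{"x":0,"y":0,"z":0,"ax":0,"ay":0,"az":0,"fingers":62},{"x":0,"y":0,"z":0,"ax":0,"ay":0,"az":0,"fingers":62}]}}

```text
t: 22.85
eef_pos: [0.5266, -0.0487, 0.008]
tool_rot: [-0.0, -0.658, 0.753, 0.0]
contact_force: [-0.4, 0.1, 0.6]
gripper_width: 0.726
grasp_force: 0.0
```

Emit:
{"api": "jog_arm", "payload": {"rows": [{"x":0,"y":0,"z":1,"ax":0,"ay":0,"az":0,"fingers":62},{"x":0,"y":0,"z":1,"ax":0,"ay":0,"az":0,"fingers":62},{"x":0,"y":0,"z":1,"ax":0,"ay":0,"az":0,"fingers":62},{"x":0,"y":0,"z":0,"ax":0,"ay":0,"az":0,"fingers":62},{"x":0,"y":0,"z":0,"ax":0,"ay":0,"az":0,"fingers":62},{"x":0,"y":0,"z":0,"ax":0,"ay":0,"az":0,"fingers":62},{"x":0,"y":0,"z":0,"ax":0,"ay":0,"az":0,"fingers":62},{"x":0,"y":0,"z":0,"ax":0,"ay":0,"az":0,"fingers":62}]}}

```text
t: 23.65
eef_pos: [0.5267, -0.0487, 0.0051]
tool_rot: [-0.0, -0.658, 0.753, -0.0]
contact_force: [0.3, -0.3, -0.3]
gripper_width: 0.726
grasp_force: 0.0
```

```bash
python3 held.py 35 118 329 279 36
python3 - <<'E'
from h import *
c=cam("side")
cv2.imwrite("pics/h1.png",cv2.convertScaleAbs(cv2.resize(c["pixels"][215:320,260:400],None,fx=5.6,fy=5.6,interpolation=2),alpha=1.5)[:,:,::-1])
E
```

```text
106.0 1 [533.7 -46.9] [ 52.8 117.6] 82.1 [(np.int64(593), np.int64(-51)), (np.int64(569), np.int64(-78)), (np.int64(481), np.int64(-64)), (np.int64(476), np.int64(-60)), (np.int64(477), np.int64(-27)), (np.int64(486), np.int64(-14)), (np.int64(549), np.int64(-22)), (np.int64(593), np.int64(-44))]
118.0 1 [529.9 -46.6] [ 50.  103.3] 82.3 [(np.int64(576), np.int64(-73)), (np.int64(573), np.int64(-77)), (np.int64(481), np.int64(-64)), (np.int64(477), np.int64(-61)), (np.int64(482), np.int64(-20)), (np.int64(489), np.int64(-16)), (np.int64(567), np.int64(-28)), (np.int64(581), np.int64(-56))]
130.0 1 [529.4 -46.8] [ 47.7 101.3] 81.6 [(np.int64(574), np.int64(-75)), (np.int64(480), np.int64(-63)), (np.int64(477), np.int64(-58)), (np.int64(483), np.int64(-18)), (np.int64(562), np.int64(-28)), (np.int64(579), np.int64(-55))]
```

View pics/h1.png

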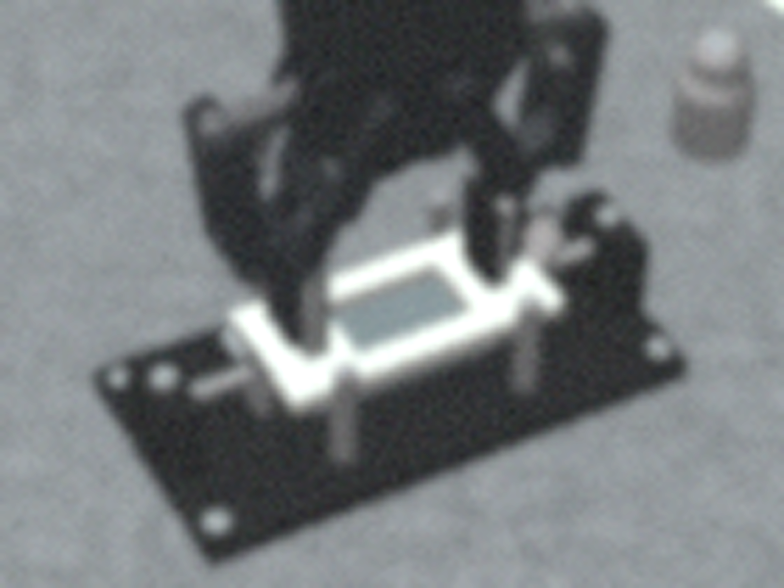

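The last picture shows the frame sunk between the dowels, with the fingers over both end bars at (310,345) and (495,285). I'll keep feeling downwards.

Emit:
{"api": "jog_arm", "payload": {"rows": [{"x":0,"y":0,"z":0.5,"ax":0,"ay":0,"az":0,"fingers":62},{"x":0,"y":0,"z":0.5,"ax":0,"ay":0,"az":0,"fingers":62},{"x":0,"y":0,"z":0.5,"ax":0,"ay":0,"az":0,"fingers":62},{"x":0,"y":0,"z":0.5,"ax":0,"ay":0,"az":0,"fingers":62},{"x":0,"y":0,"z":0,"ax":0,"ay":0,"az":0,"fingers":62},{"x":0,"y":0,"z":0,"ax":0,"ay":0,"az":0,"fingers":62},{"x":0,"y":0,"z":0,"ax":0,"ay":0,"az":0,"fingers":62},{"x":0,"y":0,"z":0,"ax":0,"ay":0,"az":0,"fingers":62}]}}

```text
t: 24.55
eef_pos: [0.527, -0.0488, 0.0032]
tool_rot: [0.0, -0.658, 0.753, -0.0]
contact_force: [-0.1, -0.0, 4.1]
gripper_width: 0.723
grasp_force: 2.0
```

Emit:
{"api": "jog_arm", "payload": {"rows": [{"x":0,"y":0,"z":0.5,"ax":0,"ay":0,"az":0,"fingers":62},{"x":0,"y":0,"z":0.5,"ax":0,"ay":0,"az":0,"fingers":62},{"x":0,"y":0,"z":0.5,"ax":0,"ay":0,"az":0,"fingers":62},{"x":0,"y":0,"z":0,"ax":0,"ay":0,"az":0,"fingers":62},{"x":0,"y":0,"z":0,"ax":0,"ay":0,"az":0,"fingers":62},{"x":0,"y":0,"z":0,"ax":0,"ay":0,"az":0,"fingers":62},{"x":0,"y":0,"z":0,"ax":0,"ay":0,"az":0,"fingers":62},{"x":0,"y":0,"z":0,"ax":0,"ay":0,"az":0,"fingers":62}]}}

```text
t: 25.35
eef_pos: [0.527, -0.0488, 0.0025]
tool_rot: [0.0, -0.658, 0.753, 0.0]
contact_force: [-2.6, 0.3, 14.3]
gripper_width: 0.726
grasp_force: 7.4
```

Emit:
{"api": "jog_arm", "payload": {"rows": [{"x":0,"y":0,"z":0.5,"ax":0,"ay":0,"az":0,"fingers":62},{"x":0,"y":0,"z":0.5,"ax":0,"ay":0,"az":0,"fingers":62},{"x":0,"y":0,"z":0,"ax":0,"ay":0,"az":0,"fingers":62},{"x":0,"y":0,"z":0,"ax":0,"ay":0,"az":0,"fingers":62},{"x":0,"y":0,"z":0,"ax":0,"ay":0,"az":0,"fingers":62},{"x":0,"y":0,"z":0,"ax":0,"ay":0,"az":0,"fingers":62},{"x":0,"y":0,"z":0,"ax":0,"ay":0,"az":0,"fingers":62},{"x":0,"y":0,"z":0,"ax":0,"ay":0,"az":0,"fingers":62}]}}

```text
t: 26.15
eef_pos: [0.527, -0.0488, 0.0021]
tool_rot: [0.001, -0.658, 0.753, 0.0]
contact_force: [-4.2, 1.0, 22.4]
gripper_width: 0.726
grasp_force: 11.2
```

```bash
python3 -c "
from station import bot
import numpy as np
for i in range(1):
    o=bot.get_obs();print(np.round(o['torque'],2),np.round(o['contact_force'],1),np.round(o['eef_pos'],4))"; python3 held.py 34 124 329 279 36
```

```text
[0.23 1.14 0.02] [-4.2  1.  22.4] [ 0.527  -0.0488  0.0021]
112.0 1 [528.1 -47.9] [ 50.8 102.8] 81.6 [(np.int64(575), np.int64(-74)), (np.int64(572), np.int64(-78)), (np.int64(480), np.int64(-66)), (np.int64(476), np.int64(-62)), (np.int64(481), np.int64(-22)), (np.int64(487), np.int64(-16)), (np.int64(566), np.int64(-29)), (np.int64(578), np.int64(-56))]
124.0 1 [528.4 -48.2] [ 48.7 101.2] 81.8 [(np.int64(573), np.int64(-76)), (np.int64(479), np.int64(-65)), (np.int64(476), np.int64(-56)), (np.int64(481), np.int64(-25)), (np.int64(485), np.int64(-18)), (np.int64(561), np.int64(-29)), (np.int64(578), np.int64(-56))]
136.0 1 [528.4 -48. ] [46.7 99.4] 81.3 [(np.int64(574), np.int64(-73)), (np.int64(570), np.int64(-77)), (np.int64(478), np.int64(-64)), (np.int64(482), np.int64(-23)), (np.int64(487), np.int64(-19)), (np.int64(562), np.int64(-31)), (np.int64(576), np.int64(-58))]
```

Emit:
{"api": "jog_arm", "payload": {"rows": [{"x":0,"y":0,"z":-10,"ax":0,"ay":0,"az":0,"fingers":62},{"x":0,"y":0,"z":-25,"ax":0,"ay":0,"az":0.7,"fingers":30},{"x":0,"y":15,"z":0,"ax":0,"ay":0,"az":0,"fingers":0},{"x":0,"y":18,"z":0,"ax":0,"ay":0,"az":0,"fingers":0},{"x":0,"y":0,"z":0,"ax":0,"ay":0,"az":0,"fingers":0},{"x":0,"y":0,"z":0,"ax":0,"ay":0,"az":0,"fingers":0},{"x":0,"y":0,"z":8,"ax":0,"ay":0,"az":0,"fingers":0},{"x":0,"y":0,"z":7,"ax":0,"ay":0,"az":0,"fingers":0}]}}

```text
t: 27.0
eef_pos: [0.4949, -0.0439, 0.02]
tool_rot: [0.0, -0.653, 0.757, -0.0]
contact_force: [-0.1, -0.3, -1.0]
gripper_width: 0.006
grasp_force: 0.0
```

Emit:
{"api": "jog_arm", "payload": {"rows": [{"x":0,"y":0,"z":1,"ax":0,"ay":0,"az":0,"fingers":0},{"x":0,"y":0,"z":1,"ax":0,"ay":0,"az":0,"fingers":0},{"x":0,"y":0,"z":1,"ax":0,"ay":0,"az":0,"fingers":0},{"x":0,"y":0,"z":0,"ax":0,"ay":0,"az":0,"fingers":0},{"x":0,"y":0,"z":0,"ax":0,"ay":0,"az":0,"fingers":0},{"x":0,"y":0,"z":0,"ax":0,"ay":0,"az":0,"fingers":0},{"x":0,"y":0,"z":0,"ax":0,"ay":0,"az":0,"fingers":0},{"x":0,"y":0,"z":0,"ax":0,"ay":0,"az":0,"fingers":0}]}}

```text
t: 27.8
eef_pos: [0.4941, -0.0438, 0.0177]
tool_rot: [0.0, -0.653, 0.757, -0.0]
contact_force: [0.5, -0.4, 0.2]
gripper_width: 0.001
grasp_force: 0.0
```

```bash
python3 go.py 494 -44 0 -98.4; python3 held.py 32 124 329 279 36
```

```text
shift [ 0.18  0.12 17.7 ] turn [-0.01  0.01 -0.05] F [ 0.5  -0.38  0.15] pos [494.15 -43.84  17.7 ] t 27.8 w 0.001 g 0.0
112.0 1 [536.1 -46.4] [ 51.2 116.8] 82.5 [(np.int64(595), np.int64(-45)), (np.int64(572), np.int64(-76)), (np.int64(477), np.int64(-61)), (np.int64(480), np.int64(-22)), (np.int64(488), np.int64(-14)), (np.int64(575), np.int64(-27))]
124.0 1 [530.7 -45.7] [ 49.4 102.7] 82.5 [(np.int64(577), np.int64(-73)), (np.int64(572), np.int64(-76)), (np.int64(479), np.int64(-62)), (np.int64(482), np.int64(-23)), (np.int64(489), np.int64(-15)), (np.int64(577), np.int64(-28)), (np.int64(583), np.int64(-32))]
136.0 1 [530.4 -45.7] [ 46.9 100.3] 81.9 [(np.int64(577), np.int64(-70)), (np.int64(573), np.int64(-74)), (np.int64(483), np.int64(-62)), (np.int64(479), np.int64(-59)), (np.int64(483), np.int64(-21)), (np.int64(491), np.int64(-16)), (np.int64(580), np.int64(-30))]
```

Emit:
{"api": "jog_arm", "payload": {"rows": [{"x":0,"y":0,"z":1,"ax":0,"ay":0,"az":0,"fingers":0},{"x":0,"y":0,"z":1,"ax":0,"ay":0,"az":0,"fingers":0},{"x":0,"y":0,"z":1,"ax":0,"ay":0,"az":0,"fingers":0},{"x":0,"y":0,"z":0,"ax":0,"ay":0,"az":0,"fingers":0},{"x":0,"y":0,"z":0,"ax":0,"ay":0,"az":0,"fingers":0},{"x":0,"y":0,"z":0,"ax":0,"ay":0,"az":0,"fingers":0},{"x":0,"y":0,"z":0,"ax":0,"ay":0,"az":0,"fingers":0},{"x":0,"y":0,"z":0,"ax":0,"ay":0,"az":0,"fingers":0}]}}

```text
t: 28.65
eef_pos: [0.4941, -0.0439, 0.0146]
tool_rot: [0.0, -0.653, 0.757, -0.0]
contact_force: [-0.1, 0.3, 0.0]
gripper_width: -0.001
grasp_force: 0.0
```

Emit:
{"api": "jog_arm", "payload": {"rows": [{"x":0,"y":0,"z":0.5,"ax":0,"ay":0,"az":0,"fingers":0},{"x":0,"y":0,"z":0.5,"ax":0,"ay":0,"az":0,"fingers":0},{"x":0,"y":0,"z":0.5,"ax":0,"ay":0,"az":0,"fingers":0},{"x":0,"y":0,"z":0,"ax":0,"ay":0,"az":0,"fingers":0},{"x":0,"y":0,"z":0,"ax":0,"ay":0,"az":0,"fingers":0},{"x":0,"y":0,"z":0,"ax":0,"ay":0,"az":0,"fingers":0},{"x":0,"y":0,"z":0,"ax":0,"ay":0,"az":0,"fingers":0},{"x":0,"y":0,"z":0,"ax":0,"ay":0,"az":0,"fingers":0}]}}

```text
t: 29.45
eef_pos: [0.4941, -0.0439, 0.0131]
tool_rot: [0.0, -0.653, 0.757, -0.0]
contact_force: [0.4, 0.6, 0.1]
gripper_width: 0.002
grasp_force: 0.0
```

Emit:
{"api": "jog_arm", "payload": {"rows": [{"x":0,"y":0,"z":0.7,"ax":0,"ay":0,"az":0,"fingers":0},{"x":0,"y":0,"z":0.7,"ax":0,"ay":0,"az":0,"fingers":0},{"x":0,"y":0,"z":0.6,"ax":0,"ay":0,"az":0,"fingers":0},{"x":0,"y":0,"z":0,"ax":0,"ay":0,"az":0,"fingers":0},{"x":0,"y":0,"z":0,"ax":0,"ay":0,"az":0,"fingers":0},{"x":0,"y":0,"z":0,"ax":0,"ay":0,"az":0,"fingers":0},{"x":0,"y":0,"z":0,"ax":0,"ay":0,"az":0,"fingers":0},{"x":0,"y":0,"z":0,"ax":0,"ay":0,"az":0,"fingers":0}]}}

```text
t: 30.25
eef_pos: [0.4941, -0.0439, 0.0111]
tool_rot: [0.0, -0.653, 0.757, -0.0]
contact_force: [-0.9, -1.0, -0.3]
gripper_width: -0.002
grasp_force: 0.0
```

Emit:
{"api": "jog_arm", "payload": {"rows": [{"x":0,"y":0,"z":0.5,"ax":0,"ay":0,"az":0,"fingers":0},{"x":0,"y":0,"z":0.5,"ax":0,"ay":0,"az":0,"fingers":0},{"x":0,"y":0,"z":0.5,"ax":0,"ay":0,"az":0,"fingers":0},{"x":0,"y":0,"z":0,"ax":0,"ay":0,"az":0,"fingers":0},{"x":0,"y":0,"z":0,"ax":0,"ay":0,"az":0,"fingers":0},{"x":0,"y":0,"z":0,"ax":0,"ay":0,"az":0,"fingers":0},{"x":0,"y":0,"z":0,"ax":0,"ay":0,"az":0,"fingers":0},{"x":0,"y":0,"z":0,"ax":0,"ay":0,"az":0,"fingers":0}]}}

```text
t: 31.05
eef_pos: [0.4941, -0.0439, 0.0096]
tool_rot: [0.0, -0.653, 0.757, -0.0]
contact_force: [0.3, -0.5, 0.1]
gripper_width: -0.002
grasp_force: 0.0
```

Emit:
{"api": "jog_arm", "payload": {"rows": [{"x":0,"y":0,"z":0.7,"ax":0,"ay":0,"az":0,"fingers":0},{"x":0,"y":0,"z":0.7,"ax":0,"ay":0,"az":0,"fingers":0},{"x":0,"y":0,"z":0.6,"ax":0,"ay":0,"az":0,"fingers":0},{"x":0,"y":0,"z":0,"ax":0,"ay":0,"az":0,"fingers":0},{"x":0,"y":0,"z":0,"ax":0,"ay":0,"az":0,"fingers":0},{"x":0,"y":0,"z":0,"ax":0,"ay":0,"az":0,"fingers":0},{"x":0,"y":0,"z":0,"ax":0,"ay":0,"az":0,"fingers":0},{"x":0,"y":0,"z":0,"ax":0,"ay":0,"az":0,"fingers":0}]}}

```text
t: 31.85
eef_pos: [0.4941, -0.0439, 0.0081]
tool_rot: [0.0, -0.653, 0.757, 0.0]
contact_force: [-3.1, 1.0, 8.6]
gripper_width: -0.004
grasp_force: 4.6
```

Emit:
{"api": "jog_arm", "payload": {"rows": [{"x":0,"y":0,"z":0.7,"ax":0,"ay":0,"az":0,"fingers":0},{"x":0,"y":0,"z":0.7,"ax":0,"ay":0,"az":0,"fingers":0},{"x":0,"y":0,"z":0.6,"ax":0,"ay":0,"az":0,"fingers":0},{"x":0,"y":0,"z":0,"ax":0,"ay":0,"az":0,"fingers":0},{"x":0,"y":0,"z":0,"ax":0,"ay":0,"az":0,"fingers":0},{"x":0,"y":0,"z":0,"ax":0,"ay":0,"az":0,"fingers":0},{"x":0,"y":0,"z":0,"ax":0,"ay":0,"az":0,"fingers":0},{"x":0,"y":0,"z":0,"ax":0,"ay":0,"az":0,"fingers":0}]}}

```text
t: 32.65
eef_pos: [0.4941, -0.0438, 0.0071]
tool_rot: [0.001, -0.653, 0.757, 0.001]
contact_force: [-6.0, 1.5, 24.2]
gripper_width: -0.003
grasp_force: 12.0
```

```bash
python3 go.py 494 -44 0 -98.4; for z in 32 28; do python3 held.py $z 130 329 279 36; done
```

```text
shift [0.21 0.07 7.06] turn [ 0.01  0.1  -0.08] F [-6.    1.53 24.17] pos [494.1  -43.82   7.06] t 32.6 w -0.003 g 12.0
118.0 1 [529.6 -47. ] [ 49.8 104.3] 84.1 [(np.int64(577), np.int64(-73)), (np.int64(572), np.int64(-76)), (np.int64(482), np.int64(-64)), (np.int64(476), np.int64(-60)), (np.int64(482), np.int64(-20)), (np.int64(577), np.int64(-28)), (np.int64(583), np.int64(-32))]
130.0 1 [529.6 -46.7] [ 48.  101.6] 82.5 [(np.int64(575), np.int64(-75)), (np.int64(482), np.int64(-64)), (np.int64(477), np.int64(-61)), (np.int64(482), np.int64(-23)), (np.int64(489), np.int64(-19)), (np.int64(581), np.int64(-31))]
142.0 1 [529.7 -46.8] [ 45.9 100.7] 82.1 [(np.int64(575), np.int64(-72)), (np.int64(544), np.int64(-72)), (np.int64(480), np.int64(-63)), (np.int64(477), np.int64(-58)), (np.int64(483), np.int64(-24)), (np.int64(489), np.int64(-19)), (np.int64(575), np.int64(-30)), (np.int64(581), np.int64(-35))]
118.0 1 [533.4 -43.2] [ 50.4 105.6] 81.8 [(np.int64(580), np.int64(-70)), (np.int64(575), np.int64(-73)), (np.int64(484), np.int64(-61)), (np.int64(478), np.int64(-57)), (np.int64(484), np.int64(-16)), (np.int64(580), np.int64(-24)), (np.int64(586), np.int64(-29)), (np.int64(586), np.int64(-47))]
130.0 1 [532.1 -43.4] [ 48.4 102.1] 82.5 [(np.int64(578), np.int64(-72)), (np.int64(484), np.int64(-61)), (np.int64(480), np.int64(-58)), (np.int64(484), np.int64(-20)), (np.int64(490), np.int64(-14)), (np.int64(584), np.int64(-28))]
142.0 1 [532.3 -43.5] [ 46.2 101.4] 82.1 [(np.int64(578), np.int64(-69)), (np.int64(557), np.int64(-70)), (np.int64(482), np.int64(-60)), (np.int64(480), np.int64(-55)), (np.int64(486), np.int64(-21)), (np.int64(492), np.int64(-15)), (np.int64(578), np.int64(-27)), (np.int64(584), np.int64(-31))]
```

Emit:
{"api": "jog_arm", "payload": {"rows": [{"x":0,"y":0,"z":-17,"ax":0,"ay":0,"az":0,"fingers":0},{"x":0,"y":-33,"z":0,"ax":0,"ay":0,"az":0,"fingers":0},{"x":0,"y":-33,"z":0,"ax":0,"ay":0,"az":0,"fingers":0},{"x":0,"y":0,"z":0,"ax":0,"ay":0,"az":0,"fingers":0},{"x":0,"y":0,"z":4,"ax":0,"ay":0,"az":0,"fingers":0},{"x":0,"y":0,"z":2,"ax":0,"ay":0,"az":0,"fingers":0},{"x":0,"y":0,"z":2,"ax":0,"ay":0,"az":0,"fingers":0},{"x":0,"y":0,"z":1,"ax":0,"ay":0,"az":0,"fingers":0}]}}

```text
t: 33.55
eef_pos: [0.5584, -0.0534, 0.0132]
tool_rot: [-0.0, -0.653, 0.757, 0.0]
contact_force: [-0.2, 0.8, 0.2]
gripper_width: 0.001
grasp_force: 0.0
```

Emit:
{"api": "jog_arm", "payload": {"rows": [{"x":0,"y":0,"z":1,"ax":0,"ay":0,"az":0,"fingers":0},{"x":0,"y":0,"z":1,"ax":0,"ay":0,"az":0,"fingers":0},{"x":0,"y":0,"z":1,"ax":0,"ay":0,"az":0,"fingers":0},{"x":0,"y":0,"z":0,"ax":0,"ay":0,"az":0,"fingers":0},{"x":0,"y":0,"z":0,"ax":0,"ay":0,"az":0,"fingers":0},{"x":0,"y":0,"z":0,"ax":0,"ay":0,"az":0,"fingers":0},{"x":0,"y":0,"z":0,"ax":0,"ay":0,"az":0,"fingers":0},{"x":0,"y":0,"z":0,"ax":0,"ay":0,"az":0,"fingers":0}]}}

```text
t: 34.35
eef_pos: [0.5594, -0.0536, 0.0106]
tool_rot: [0.0, -0.653, 0.757, -0.0]
contact_force: [0.3, -0.4, -0.1]
gripper_width: -0.002
grasp_force: 0.0
```

Emit:
{"api": "jog_arm", "payload": {"rows": [{"x":0,"y":0,"z":0.7,"ax":0,"ay":0,"az":0,"fingers":0},{"x":0,"y":0,"z":0.7,"ax":0,"ay":0,"az":0,"fingers":0},{"x":0,"y":0,"z":0.6,"ax":0,"ay":0,"az":0,"fingers":0},{"x":0,"y":0,"z":0,"ax":0,"ay":0,"az":0,"fingers":0},{"x":0,"y":0,"z":0,"ax":0,"ay":0,"az":0,"fingers":0},{"x":0,"y":0,"z":0,"ax":0,"ay":0,"az":0,"fingers":0},{"x":0,"y":0,"z":0,"ax":0,"ay":0,"az":0,"fingers":0},{"x":0,"y":0,"z":0,"ax":0,"ay":0,"az":0,"fingers":0}]}}

```text
t: 35.15
eef_pos: [0.5594, -0.0536, 0.0087]
tool_rot: [0.0, -0.653, 0.757, -0.0]
contact_force: [-1.0, -0.1, 2.1]
gripper_width: 0.004
grasp_force: 1.5
```

Emit:
{"api": "jog_arm", "payload": {"rows": [{"x":0,"y":0,"z":0.5,"ax":0,"ay":0,"az":0,"fingers":0},{"x":0,"y":0,"z":0.5,"ax":0,"ay":0,"az":0,"fingers":0},{"x":0,"y":0,"z":0.5,"ax":0,"ay":0,"az":0,"fingers":0},{"x":0,"y":0,"z":0,"ax":0,"ay":0,"az":0,"fingers":0},{"x":0,"y":0,"z":0,"ax":0,"ay":0,"az":0,"fingers":0},{"x":0,"y":0,"z":0,"ax":0,"ay":0,"az":0,"fingers":0},{"x":0,"y":0,"z":0,"ax":0,"ay":0,"az":0,"fingers":0},{"x":0,"y":0,"z":0,"ax":0,"ay":0,"az":0,"fingers":0}]}}

```text
t: 35.95
eef_pos: [0.5595, -0.0536, 0.008]
tool_rot: [0.0, -0.653, 0.757, 0.0]
contact_force: [-3.4, 1.4, 12.0]
gripper_width: 0.003
grasp_force: 6.0
```

Both end bars make contact at the same height (8.7 and 8.8 mm) with bed stiffness, so the spacer is flat. Now the cover.

Emit:
{"api": "jog_arm", "payload": {"rows": [{"x":0,"y":0,"z":-40,"ax":0,"ay":0,"az":0,"fingers":0},{"x":-35,"y":9,"z":-25,"ax":0,"ay":0,"az":0,"fingers":30},{"x":-48,"y":13,"z":0,"ax":0,"ay":0,"az":0,"fingers":75},{"x":-48,"y":13,"z":0,"ax":0,"ay":0,"az":0,"fingers":75},{"x":-48,"y":13,"z":0,"ax":0,"ay":0,"az":0,"fingers":75},{"x":-48,"y":13,"z":0,"ax":0,"ay":0,"az":0,"fingers":75},{"x":-48,"y":13,"z":0,"ax":0,"ay":0,"az":0,"fingers":75},{"x":-48,"y":13,"z":0,"ax":0,"ay":0,"az":0,"fingers":75}]}}

```text
t: 36.75
eef_pos: [0.5203, 0.2815, 0.0726]
tool_rot: [0.001, -0.654, 0.757, 0.0]
contact_force: [1.7, -1.6, -0.4]
gripper_width: 0.877
grasp_force: 0.0
```

Emit:
{"api": "jog_arm", "payload": {"rows": [{"x":0,"y":0,"z":0,"ax":0,"ay":0,"az":-8.5,"fingers":75},{"x":0,"y":0,"z":0,"ax":0,"ay":0,"az":-8.5,"fingers":75},{"x":0,"y":0,"z":0,"ax":0,"ay":0,"az":-8.5,"fingers":75},{"x":0,"y":0,"z":0,"ax":0,"ay":0,"az":-8.5,"fingers":75},{"x":0,"y":0,"z":0,"ax":0,"ay":0,"az":-8.5,"fingers":75},{"x":0,"y":0,"z":0,"ax":0,"ay":0,"az":-8.5,"fingers":75},{"x":0,"y":0,"z":0,"ax":0,"ay":0,"az":-8.5,"fingers":75},{"x":0,"y":0,"z":0,"ax":0,"ay":0,"az":-8.5,"fingers":75}]}}

```text
t: 37.55
eef_pos: [0.5207, 0.2786, 0.0718]
tool_rot: [0.0, 0.966, -0.26, 0.0]
contact_force: [-0.4, 0.1, -0.4]
gripper_width: 0.88
grasp_force: 0.0
```

```bash
python3 go.py 520.6 282.2 60 20.2
python3 - <<'E'
from h import *
s=cam("side"); old=dict(s); old["pixels"]=cv2.imread("pics/side0.png")[:,:,::-1]
for c in(s,old):
    for thr in(140,155): print(plate(c,(240,195),.023,thr,24))
print([np.round(onplane(s,(u,v),.023)*1000) for u,v in((218,203),(232,210),(263,186),(248,181))])
s["pixels"]=old["pixels"]
print("spacer",plate(s,(410,358),.02,140,45))
E
python3 held.py 32 130 329 279 36
```

```text
shift [-1.92 -3.08 11.78] turn [ 2.000e-02 -0.000e+00 -5.029e+01] F [-0.36  0.08 -0.38] pos [520.72 278.58  71.78] t 37.5 w 0.88 g 0.0
[521.7 284.5 104.9  44.5  20.3 520.6 283.2]
[492.8 273.9  40.6  40.  -69.9 490.7 273.5]
[521.7 284.4 104.7  43.5  20.4 520.7 283.3]
[492.3 274.2  39.   38.4  17.6 490.1 273.7]
[array([[465., 283.]]), array([[478., 241.]]), array([[582., 283.]]), array([[564., 323.]])]
spacer [ 5.175e+02 -2.675e+02  9.950e+01  4.500e+01  4.000e-01  5.177e+02
 -2.676e+02]
118.0 1 [530.7 -45.7] [ 49.4 102.7] 82.5 [(np.int64(577), np.int64(-73)), (np.int64(572), np.int64(-76)), (np.int64(480), np.int64(-63)), (np.int64(477), np.int64(-58)), (np.int64(482), np.int64(-23)), (np.int64(489), np.int64(-15)), (np.int64(577), np.int64(-28)), (np.int64(583), np.int64(-32))]
130.0 1 [530.4 -45.7] [ 47.  100.3] 81.8 [(np.int64(577), np.int64(-70)), (np.int64(573), np.int64(-74)), (np.int64(483), np.int64(-62)), (np.int64(479), np.int64(-59)), (np.int64(483), np.int64(-21)), (np.int64(491), np.int64(-16)), (np.int64(580), np.int64(-30))]
142.0 1 [530.4 -45.7] [44.8 99.6] 81.3 [(np.int64(575), np.int64(-72)), (np.int64(482), np.int64(-61)), (np.int64(479), np.int64(-56)), (np.int64(485), np.int64(-19)), (np.int64(575), np.int64(-30)), (np.int64(581), np.int64(-35))]
```

Emit:
{"api": "jog_arm", "payload": {"rows": [{"x":0,"y":0,"z":0,"ax":0,"ay":0,"az":-8.4,"fingers":75},{"x":0,"y":0,"z":0,"ax":0,"ay":0,"az":-8.4,"fingers":75},{"x":0,"y":0,"z":0,"ax":0,"ay":0,"az":-8.4,"fingers":75},{"x":0,"y":0,"z":0,"ax":0,"ay":0,"az":-8.4,"fingers":75},{"x":0,"y":0,"z":0,"ax":0,"ay":0,"az":-8.4,"fingers":75},{"x":0,"y":0,"z":0,"ax":0,"ay":0,"az":-8.4,"fingers":75},{"x":1.3,"y":-4.1,"z":20,"ax":0,"ay":0,"az":0,"fingers":75},{"x":0,"y":0,"z":0,"ax":0,"ay":0,"az":0,"fingers":75}]}}

```text
t: 38.45
eef_pos: [0.519, 0.2829, 0.0502]
tool_rot: [0.0, 0.985, 0.172, -0.002]
contact_force: [-0.4, -0.4, -0.6]
gripper_width: 0.883
grasp_force: 0.0
```

```bash
python3 go.py 520.5 282.9 -17 20.3
```

```text
shift [ 1.65  0.52 67.15] turn [ 0.01  0.21 -0.53] F [-0.38 -0.38 -0.58] pos [518.99 282.92  50.16] t 38.5 w 0.883 g 0.0
```

Emit:
{"api": "jog_arm", "payload": {"rows": [{"x":1,"y":0,"z":20,"ax":0,"ay":0,"az":0,"fingers":75},{"x":0,"y":0,"z":20,"ax":0,"ay":0,"az":0,"fingers":75},{"x":0,"y":0,"z":15,"ax":0,"ay":0,"az":0,"fingers":75},{"x":0,"y":0,"z":8,"ax":0,"ay":0,"az":0,"fingers":70},{"x":0,"y":0,"z":4,"ax":0,"ay":0,"az":0,"fingers":60},{"x":0,"y":0,"z":0,"ax":0,"ay":0,"az":0,"fingers":55},{"x":0,"y":0,"z":0,"ax":0,"ay":0,"az":0,"fingers":50},{"x":0,"y":0,"z":0,"ax":0,"ay":0,"az":0,"fingers":50}]}}

```text
t: 39.25
eef_pos: [0.5221, 0.2834, -0.0142]
tool_rot: [-0.0, 0.985, 0.173, 0.001]
contact_force: [0.0, 0.1, 0.1]
gripper_width: 0.586
grasp_force: 0.0
```

Emit:
{"api": "jog_arm", "payload": {"rows": [{"x":0,"y":0,"z":0,"ax":0,"ay":0,"az":0,"fingers":47},{"x":0,"y":0,"z":0,"ax":0,"ay":0,"az":0,"fingers":44},{"x":0,"y":0,"z":0,"ax":0,"ay":0,"az":0,"fingers":40},{"x":0,"y":0,"z":0,"ax":0,"ay":0,"az":0,"fingers":40},{"x":0,"y":0,"z":0,"ax":0,"ay":0,"az":0,"fingers":40},{"x":0,"y":0,"z":0,"ax":0,"ay":0,"az":0,"fingers":40},{"x":0,"y":0,"z":0,"ax":0,"ay":0,"az":0,"fingers":40},{"x":0,"y":0,"z":0,"ax":0,"ay":0,"az":0,"fingers":40}]}}

```text
t: 40.05
eef_pos: [0.522, 0.2833, -0.0141]
tool_rot: [-0.0, 0.985, 0.173, 0.0]
contact_force: [-0.5, -0.2, 4.8]
gripper_width: 0.526
grasp_force: 40.8
```

```bash
python3 go.py 520.5 282.9 60 -8.4
```

```text
shift [ -1.5   -0.22 -74.07] turn [-0.04 -0.05 28.34] F [-0.47 -0.15  4.78] pos [522.04 283.26 -14.07] t 40.0 w 0.526 g 40.8
```

Emit:
{"api": "jog_arm", "payload": {"rows": [{"x":0,"y":0,"z":-16,"ax":0,"ay":0,"az":0,"fingers":40},{"x":0,"y":0,"z":-30,"ax":0,"ay":0,"az":0,"fingers":40},{"x":0,"y":0,"z":-30,"ax":0,"ay":0,"az":0,"fingers":40},{"x":-10,"y":29,"z":0,"ax":0,"ay":0,"az":0,"fingers":40},{"x":-14,"y":42,"z":0,"ax":0,"ay":0,"az":0,"fingers":40},{"x":-15,"y":43,"z":0,"ax":0,"ay":0,"az":0,"fingers":40},{"x":-15,"y":43,"z":0,"ax":0,"ay":0,"az":0,"fingers":40},{"x":-15,"y":43,"z":0,"ax":0,"ay":0,"az":0,"fingers":40}]}}

```text
t: 40.85
eef_pos: [0.525, 0.0701, 0.0622]
tool_rot: [-0.0, 0.985, 0.173, 0.001]
contact_force: [0.3, 0.5, -0.7]
gripper_width: 0.527
grasp_force: 41.5
```

Emit:
{"api": "jog_arm", "payload": {"rows": [{"x":-15,"y":43,"z":0,"ax":0,"ay":0,"az":0,"fingers":40},{"x":-15,"y":43,"z":0,"ax":0,"ay":0,"az":0,"fingers":40},{"x":-9,"y":28,"z":0,"ax":0,"ay":0,"az":0,"fingers":40},{"x":0,"y":0,"z":0,"ax":0,"ay":0,"az":7.1,"fingers":40},{"x":0,"y":0,"z":0,"ax":0,"ay":0,"az":7.1,"fingers":40},{"x":0,"y":0,"z":0,"ax":0,"ay":0,"az":7.1,"fingers":40},{"x":0,"y":0,"z":0,"ax":0,"ay":0,"az":7.1,"fingers":40},{"x":0,"y":0,"z":0,"ax":0,"ay":0,"az":0,"fingers":40}]}}

```text
t: 41.65
eef_pos: [0.5273, -0.0488, 0.0617]
tool_rot: [0.0, 0.997, -0.074, 0.0]
contact_force: [0.0, 0.7, -0.8]
gripper_width: 0.525
grasp_force: 41.5
```

```bash
python3 go.py 527.6 -48.9 45 -8.4; python3 held.py 99 120 333 252 36
```

```text
shift [ 0.31  0.04 16.75] turn [ 0.01 -0.02 -0.12] F [ 0.02  0.68 -0.85] pos [527.29 -48.81  61.75] t 41.6 w 0.525 g 41.5
108.0 3 [509.6 -72.1] [ 98.7 115.1] 56.4 [(np.int64(577), np.int64(-75)), (np.int64(525), np.int64(-129)), (np.int64(500), np.int64(-125)), (np.int64(441), np.int64(-82)), (np.int64(475), np.int64(-20)), (np.int64(485), np.int64(-14)), (np.int64(526), np.int64(-24)), (np.int64(580), np.int64(-60))]
120.0 3 [509.  -73.1] [ 96.  111.8] 56.1 [(np.int64(577), np.int64(-72)), (np.int64(523), np.int64(-128)), (np.int64(499), np.int64(-124)), (np.int64(444), np.int64(-81)), (np.int64(475), np.int64(-24)), (np.int64(482), np.int64(-16)), (np.int64(518), np.int64(-21)), (np.int64(578), np.int64(-62))]
132.0 3 [508.9 -73.2] [ 95.8 111.5] 56.4 [(np.int64(576), np.int64(-74)), (np.int64(525), np.int64(-126)), (np.int64(497), np.int64(-123)), (np.int64(445), np.int64(-85)), (np.int64(445), np.int64(-79)), (np.int64(476), np.int64(-21)), (np.int64(481), np.int64(-18)), (np.int64(523), np.int64(-25)), (np.int64(577), np.int64(-61))]
```

Emit:
{"api": "jog_arm", "payload": {"rows": [{"x":0.2,"y":0,"z":8,"ax":0,"ay":0,"az":0,"fingers":40},{"x":0,"y":0,"z":8,"ax":0,"ay":0,"az":0,"fingers":40},{"x":0,"y":0,"z":8,"ax":0,"ay":0,"az":0,"fingers":40},{"x":0,"y":0,"z":7,"ax":0,"ay":0,"az":0,"fingers":40},{"x":0,"y":0,"z":6,"ax":0,"ay":0,"az":0,"fingers":40},{"x":0,"y":0,"z":4,"ax":0,"ay":0,"az":0,"fingers":40},{"x":0,"y":0,"z":2,"ax":0,"ay":0,"az":0,"fingers":40},{"x":0,"y":0,"z":0,"ax":0,"ay":0,"az":0,"fingers":40}]}}

```text
t: 42.5
eef_pos: [0.5273, -0.049, 0.0179]
tool_rot: [0.0, 0.997, -0.074, -0.0]
contact_force: [0.3, 0.2, 0.2]
gripper_width: 0.527
grasp_force: 41.5
```

Emit:
{"api": "jog_arm", "payload": {"rows": [{"x":0,"y":0,"z":1,"ax":0,"ay":0,"az":0,"fingers":40},{"x":0,"y":0,"z":1,"ax":0,"ay":0,"az":0,"fingers":40},{"x":0,"y":0,"z":1,"ax":0,"ay":0,"az":0,"fingers":40},{"x":0,"y":0,"z":1,"ax":0,"ay":0,"az":0,"fingers":40},{"x":0,"y":0,"z":0,"ax":0,"ay":0,"az":0,"fingers":40},{"x":0,"y":0,"z":0,"ax":0,"ay":0,"az":0,"fingers":40},{"x":0,"y":0,"z":0,"ax":0,"ay":0,"az":0,"fingers":40},{"x":0,"y":0,"z":0,"ax":0,"ay":0,"az":0,"fingers":40}]}}

```text
t: 43.3
eef_pos: [0.5277, -0.0489, 0.0142]
tool_rot: [0.0, 0.997, -0.074, 0.0]
contact_force: [1.4, -0.4, 1.0]
gripper_width: 0.524
grasp_force: 41.7
```

Emit:
{"api": "jog_arm", "payload": {"rows": [{"x":0,"y":0,"z":0.5,"ax":0,"ay":0,"az":0,"fingers":40},{"x":0,"y":0,"z":0,"ax":0,"ay":0,"az":0,"fingers":46},{"x":0,"y":0,"z":0,"ax":0,"ay":0,"az":0,"fingers":54},{"x":0,"y":0,"z":0,"ax":0,"ay":0,"az":0,"fingers":62},{"x":0,"y":0,"z":0,"ax":0,"ay":0,"az":0,"fingers":64},{"x":0,"y":0,"z":0,"ax":0,"ay":0,"az":0,"fingers":64},{"x":0,"y":0,"z":0,"ax":0,"ay":0,"az":0,"fingers":64},{"x":0,"y":0,"z":0,"ax":0,"ay":0,"az":0,"fingers":64}]}}

```text
t: 44.1
eef_pos: [0.5273, -0.0489, 0.0136]
tool_rot: [-0.0, 0.997, -0.074, -0.0]
contact_force: [-0.1, 0.1, -0.3]
gripper_width: 0.745
grasp_force: 0.0
```

Emit:
{"api": "jog_arm", "payload": {"rows": [{"x":0,"y":0,"z":-15,"ax":0,"ay":0,"az":0,"fingers":64},{"x":0,"y":0,"z":-30,"ax":0,"ay":0,"az":0,"fingers":64},{"x":0,"y":0,"z":-10,"ax":0,"ay":0,"az":8.5,"fingers":64},{"x":0,"y":0,"z":0,"ax":0,"ay":0,"az":8.5,"fingers":64},{"x":0,"y":0,"z":0,"ax":0,"ay":0,"az":8.5,"fingers":62},{"x":0,"y":0,"z":0,"ax":0,"ay":0,"az":8.5,"fingers":62},{"x":0,"y":0,"z":0,"ax":0,"ay":0,"az":8.5,"fingers":62},{"x":0,"y":0,"z":0,"ax":0,"ay":0,"az":8.5,"fingers":62}]}}

```text
t: 44.9
eef_pos: [0.5276, -0.0487, 0.0697]
tool_rot: [-0.0, 0.867, -0.498, 0.0]
contact_force: [0.0, 0.1, 0.4]
gripper_width: 0.729
grasp_force: 0.0
```

```bash
python3 go.py 526.5 -48.8 40 -98.4; python3 held.py 50 130 329 274 36
```

```text
shift [-0.45  1.07 29.7 ] turn [-5.000e-02  2.000e-02  3.861e+01] F [0.02 0.07 0.42] pos [527.62 -48.66  69.7 ] t 44.9 w 0.729 g 0.0
118.0 3 [525.1 -54.8] [ 64.8 107.2] 79.3 [(np.int64(574), np.int64(-75)), (np.int64(569), np.int64(-81)), (np.int64(542), np.int64(-87)), (np.int64(470), np.int64(-77)), (np.int64(467), np.int64(-72)), (np.int64(478), np.int64(-20)), (np.int64(484), np.int64(-15)), (np.int64(574), np.int64(-33)), (np.int64(580), np.int64(-38))]
130.0 2 [524.8 -54.9] [ 61.2 105. ] 78.6 [(np.int64(574), np.int64(-75)), (np.int64(570), np.int64(-79)), (np.int64(545), np.int64(-86)), (np.int64(494), np.int64(-80)), (np.int64(473), np.int64(-58)), (np.int64(479), np.int64(-18)), (np.int64(485), np.int64(-16)), (np.int64(577), np.int64(-35))]
142.0 1 [525.8 -48.3] [ 44.7 103.3] 78.1 [(np.int64(572), np.int64(-77)), (np.int64(561), np.int64(-78)), (np.int64(476), np.int64(-60)), (np.int64(479), np.int64(-21)), (np.int64(482), np.int64(-17)), (np.int64(572), np.int64(-35)), (np.int64(578), np.int64(-40))]
```

Emit:
{"api": "jog_arm", "payload": {"rows": [{"x":0,"y":0,"z":5,"ax":0,"ay":0,"az":8.5,"fingers":62},{"x":0,"y":0,"z":5,"ax":0,"ay":0,"az":8.5,"fingers":62},{"x":0,"y":0,"z":5,"ax":0,"ay":0,"az":8.5,"fingers":62},{"x":0,"y":0,"z":5,"ax":0,"ay":0,"az":8.5,"fingers":62},{"x":0,"y":0,"z":10,"ax":0,"ay":0,"az":4.6,"fingers":62},{"x":0,"y":1,"z":10,"ax":0,"ay":0,"az":0,"fingers":62},{"x":0,"y":0,"z":4,"ax":0,"ay":0,"az":0,"fingers":62},{"x":0,"y":0,"z":0,"ax":0,"ay":0,"az":0,"fingers":62}]}}

```text
t: 45.75
eef_pos: [0.5261, -0.0485, 0.0245]
tool_rot: [-0.0, -0.657, 0.754, 0.0]
contact_force: [-0.1, -0.3, -0.2]
gripper_width: 0.726
grasp_force: 0.0
```

Emit:
{"api": "jog_arm", "payload": {"rows": [{"x":0,"y":0,"z":1,"ax":0,"ay":0,"az":0,"fingers":62},{"x":0,"y":0,"z":1,"ax":0,"ay":0,"az":0,"fingers":62},{"x":0,"y":0,"z":1,"ax":0,"ay":0,"az":0,"fingers":62},{"x":0,"y":0,"z":1,"ax":0,"ay":0,"az":0,"fingers":62},{"x":0,"y":0,"z":1,"ax":0,"ay":0,"az":0,"fingers":62},{"x":0,"y":0,"z":1,"ax":0,"ay":0,"az":0,"fingers":62},{"x":0,"y":0,"z":0,"ax":0,"ay":0,"az":0,"fingers":62},{"x":0,"y":0,"z":0,"ax":0,"ay":0,"az":0,"fingers":62}]}}

```text
t: 46.55
eef_pos: [0.5268, -0.0489, 0.019]
tool_rot: [0.0, -0.656, 0.755, -0.0]
contact_force: [-0.1, 1.1, 4.7]
gripper_width: 0.727
grasp_force: 2.5
```

Emit:
{"api": "jog_arm", "payload": {"rows": [{"x":0,"y":0,"z":1,"ax":0,"ay":0,"az":0,"fingers":62},{"x":0,"y":0,"z":1,"ax":0,"ay":0,"az":0,"fingers":62},{"x":0,"y":0,"z":1,"ax":0,"ay":0,"az":0,"fingers":62},{"x":0,"y":0,"z":0,"ax":0,"ay":0,"az":0,"fingers":62},{"x":0,"y":0,"z":0,"ax":0,"ay":0,"az":0,"fingers":62},{"x":0,"y":0,"z":0,"ax":0,"ay":0,"az":0,"fingers":62},{"x":0,"y":0,"z":0,"ax":0,"ay":0,"az":0,"fingers":62},{"x":0,"y":0,"z":0,"ax":0,"ay":0,"az":0,"fingers":62}]}}

```text
t: 47.35
eef_pos: [0.5272, -0.0492, 0.0164]
tool_rot: [0.0, -0.656, 0.755, -0.001]
contact_force: [1.1, 0.1, 7.6]
gripper_width: 0.726
grasp_force: 3.8
```

Emit:
{"api": "jog_arm", "payload": {"rows": [{"x":0,"y":0,"z":1,"ax":0,"ay":0,"az":0,"fingers":62},{"x":0,"y":0,"z":1,"ax":0,"ay":0,"az":0,"fingers":62},{"x":0,"y":0,"z":0,"ax":0,"ay":0,"az":0,"fingers":62},{"x":0,"y":0,"z":0,"ax":0,"ay":0,"az":0,"fingers":62},{"x":0,"y":0,"z":0,"ax":0,"ay":0,"az":0,"fingers":62},{"x":0,"y":0,"z":0,"ax":0,"ay":0,"az":0,"fingers":62},{"x":0,"y":0,"z":0,"ax":0,"ay":0,"az":0,"fingers":62},{"x":0,"y":0,"z":0,"ax":0,"ay":0,"az":0,"fingers":62}]}}

```text
t: 48.15
eef_pos: [0.5277, -0.0493, 0.0147]
tool_rot: [0.001, -0.656, 0.755, -0.001]
contact_force: [0.3, 0.1, 9.8]
gripper_width: 0.727
grasp_force: 5.0
```

Emit:
{"api": "jog_arm", "payload": {"rows": [{"x":0,"y":0,"z":0.7,"ax":0,"ay":0,"az":0,"fingers":62},{"x":0,"y":0,"z":0.7,"ax":0,"ay":0,"az":0,"fingers":62},{"x":0,"y":0,"z":0.6,"ax":0,"ay":0,"az":0,"fingers":62},{"x":0,"y":0,"z":0,"ax":0,"ay":0,"az":0,"fingers":62},{"x":0,"y":0,"z":0,"ax":0,"ay":0,"az":0,"fingers":62},{"x":0,"y":0,"z":0,"ax":0,"ay":0,"az":0,"fingers":62},{"x":0,"y":0,"z":0,"ax":0,"ay":0,"az":0,"fingers":62},{"x":0,"y":0,"z":0,"ax":0,"ay":0,"az":0,"fingers":62}]}}

```text
t: 48.95
eef_pos: [0.5287, -0.0496, 0.0133]
tool_rot: [0.001, -0.656, 0.755, -0.002]
contact_force: [1.0, 1.5, 13.3]
gripper_width: 0.728
grasp_force: 6.4
```

Emit:
{"api": "jog_arm", "payload": {"rows": [{"x":0,"y":0,"z":0.5,"ax":0,"ay":0,"az":0,"fingers":62},{"x":0,"y":0,"z":0.5,"ax":0,"ay":0,"az":0,"fingers":62},{"x":0,"y":0,"z":0,"ax":0,"ay":0,"az":0,"fingers":62},{"x":0,"y":0,"z":0,"ax":0,"ay":0,"az":0,"fingers":62},{"x":0,"y":0,"z":0,"ax":0,"ay":0,"az":0,"fingers":62},{"x":0,"y":0,"z":0,"ax":0,"ay":0,"az":0,"fingers":62},{"x":0,"y":0,"z":0,"ax":0,"ay":0,"az":0,"fingers":62},{"x":0,"y":0,"z":0,"ax":0,"ay":0,"az":0,"fingers":62}]}}

```text
t: 49.75
eef_pos: [0.528, -0.0494, 0.0118]
tool_rot: [0.001, -0.656, 0.755, -0.001]
contact_force: [0.2, -0.6, 10.7]
gripper_width: 0.725
grasp_force: 5.4
```

Emit:
{"api": "jog_arm", "payload": {"rows": [{"x":0,"y":0,"z":0.5,"ax":0,"ay":0,"az":0,"fingers":62},{"x":0,"y":0,"z":0.5,"ax":0,"ay":0,"az":0,"fingers":62},{"x":0,"y":0,"z":0.5,"ax":0,"ay":0,"az":0,"fingers":62},{"x":0,"y":0,"z":0,"ax":0,"ay":0,"az":0,"fingers":62},{"x":0,"y":0,"z":0,"ax":0,"ay":0,"az":0,"fingers":62},{"x":0,"y":0,"z":0,"ax":0,"ay":0,"az":0,"fingers":62},{"x":0,"y":0,"z":0,"ax":0,"ay":0,"az":0,"fingers":62},{"x":0,"y":0,"z":0,"ax":0,"ay":0,"az":0,"fingers":62}]}}

```text
t: 50.55
eef_pos: [0.528, -0.0494, 0.0112]
tool_rot: [0.001, -0.656, 0.755, -0.001]
contact_force: [-1.9, 1.9, 20.2]
gripper_width: 0.727
grasp_force: 10.5
```

```bash
python3 -c "
from station import bot
import numpy as np
o=bot.get_obs();print(np.round(o['torque'],2))"; python3 held.py 41 142 329 276 36
```

```text
[0.46 0.59 0.06]
130.0 1 [530.3 -47.1] [ 47.6 107.4] 82.1 [(np.int64(580), np.int64(-71)), (np.int64(575), np.int64(-77)), (np.int64(478), np.int64(-63)), (np.int64(475), np.int64(-55)), (np.int64(480), np.int64(-23)), (np.int64(484), np.int64(-17)), (np.int64(567), np.int64(-30)), (np.int64(583), np.int64(-55))]
142.0 1 [529.9 -47.6] [ 45.6 105.6] 81.3 [(np.int64(579), np.int64(-73)), (np.int64(569), np.int64(-76)), (np.int64(477), np.int64(-62)), (np.int64(481), np.int64(-21)), (np.int64(486), np.int64(-18)), (np.int64(563), np.int64(-30)), (np.int64(582), np.int64(-54))]
154.0 1 [529.6 -47.5] [ 42.9 103.6] 81.9 [(np.int64(577), np.int64(-75)), (np.int64(479), np.int64(-61)), (np.int64(477), np.int64(-53)), (np.int64(481), np.int64(-21)), (np.int64(564), np.int64(-31)), (np.int64(580), np.int64(-57))]
```

Emit:
{"api": "jog_arm", "payload": {"rows": [{"x":0,"y":0,"z":0.4,"ax":0,"ay":0,"az":0,"fingers":62},{"x":0,"y":0,"z":0.4,"ax":0,"ay":0,"az":0,"fingers":62},{"x":0,"y":0,"z":0,"ax":0,"ay":0,"az":0,"fingers":62},{"x":0,"y":0,"z":0,"ax":0,"ay":0,"az":0,"fingers":62},{"x":0,"y":0,"z":0,"ax":0,"ay":0,"az":0,"fingers":62},{"x":0,"y":0,"z":0,"ax":0,"ay":0,"az":0,"fingers":62},{"x":0,"y":0,"z":0,"ax":0,"ay":0,"az":0,"fingers":62},{"x":0,"y":0,"z":0,"ax":0,"ay":0,"az":0,"fingers":62}]}}

```text
t: 51.4
eef_pos: [0.528, -0.0494, 0.0109]
tool_rot: [0.002, -0.656, 0.755, -0.001]
contact_force: [-3.9, 3.1, 27.2]
gripper_width: 0.723
grasp_force: 13.4
```

Emit:
{"api": "jog_arm", "payload": {"rows": [{"x":0,"y":0,"z":-10,"ax":0,"ay":0,"az":0,"fingers":62},{"x":0,"y":0,"z":-18,"ax":0,"ay":0,"az":0,"fingers":62},{"x":0,"y":32,"z":0,"ax":0,"ay":0,"az":0,"fingers":10},{"x":0,"y":0,"z":0,"ax":0,"ay":0,"az":0,"fingers":0},{"x":0,"y":0,"z":0,"ax":0,"ay":0,"az":0,"fingers":0},{"x":0,"y":0,"z":0,"ax":0,"ay":0,"az":0,"fingers":0},{"x":0,"y":0,"z":10,"ax":0,"ay":0,"az":0,"fingers":0},{"x":0,"y":0,"z":7,"ax":0,"ay":0,"az":0,"fingers":0}]}}

```text
t: 52.2
eef_pos: [0.495, -0.0442, 0.0183]
tool_rot: [-0.0, -0.656, 0.755, 0.0]
contact_force: [0.6, 0.7, -0.5]
gripper_width: -0.004
grasp_force: 0.0
```

Emit:
{"api": "jog_arm", "payload": {"rows": [{"x":0,"y":0,"z":1,"ax":0,"ay":0,"az":0,"fingers":0},{"x":0,"y":0,"z":1,"ax":0,"ay":0,"az":0,"fingers":0},{"x":0,"y":0,"z":0,"ax":0,"ay":0,"az":0,"fingers":0},{"x":0,"y":0,"z":0,"ax":0,"ay":0,"az":0,"fingers":0},{"x":0,"y":0,"z":0,"ax":0,"ay":0,"az":0,"fingers":0},{"x":0,"y":0,"z":0,"ax":0,"ay":0,"az":0,"fingers":0},{"x":0,"y":0,"z":0,"ax":0,"ay":0,"az":0,"fingers":0},{"x":0,"y":0,"z":0,"ax":0,"ay":0,"az":0,"fingers":0}]}}

```text
t: 53.0
eef_pos: [0.4949, -0.0443, 0.0174]
tool_rot: [0.0, -0.656, 0.755, -0.0]
contact_force: [-1.2, 0.8, 5.6]
gripper_width: 0.002
grasp_force: 2.6
```

Emit:
{"api": "jog_arm", "payload": {"rows": [{"x":0,"y":0,"z":0.7,"ax":0,"ay":0,"az":0,"fingers":0},{"x":0,"y":0,"z":0.7,"ax":0,"ay":0,"az":0,"fingers":0},{"x":0,"y":0,"z":0.4,"ax":0,"ay":0,"az":0,"fingers":0},{"x":0,"y":0,"z":0,"ax":0,"ay":0,"az":0,"fingers":0},{"x":0,"y":0,"z":0,"ax":0,"ay":0,"az":0,"fingers":0},{"x":0,"y":0,"z":0,"ax":0,"ay":0,"az":0,"fingers":0},{"x":0,"y":0,"z":0,"ax":0,"ay":0,"az":0,"fingers":0},{"x":0,"y":0,"z":0,"ax":0,"ay":0,"az":0,"fingers":0}]}}

```text
t: 53.8
eef_pos: [0.4948, -0.0443, 0.0166]
tool_rot: [0.001, -0.656, 0.755, 0.0]
contact_force: [-4.2, 3.2, 18.9]
gripper_width: -0.005
grasp_force: 9.3
```

Emit:
{"api": "jog_arm", "payload": {"rows": [{"x":0,"y":0,"z":-18,"ax":0,"ay":0,"az":0,"fingers":0},{"x":0,"y":-32,"z":0,"ax":0,"ay":0,"az":0,"fingers":0},{"x":0,"y":-32,"z":0,"ax":0,"ay":0,"az":0,"fingers":0},{"x":0,"y":0,"z":0,"ax":0,"ay":0,"az":0,"fingers":0},{"x":0,"y":0,"z":9,"ax":0,"ay":0,"az":0,"fingers":0},{"x":0,"y":0,"z":3,"ax":0,"ay":0,"az":0,"fingers":0},{"x":0,"y":0,"z":2,"ax":0,"ay":0,"az":0,"fingers":0},{"x":0,"y":0,"z":0,"ax":0,"ay":0,"az":0,"fingers":0}]}}

```text
t: 54.6
eef_pos: [0.5571, -0.053, 0.019]
tool_rot: [-0.0, -0.656, 0.755, 0.0]
contact_force: [0.1, -0.8, 0.5]
gripper_width: -0.003
grasp_force: 0.0
```

Emit:
{"api": "jog_arm", "payload": {"rows": [{"x":0,"y":0,"z":0.7,"ax":0,"ay":0,"az":0,"fingers":0},{"x":0,"y":0,"z":0.7,"ax":0,"ay":0,"az":0,"fingers":0},{"x":0,"y":0,"z":0.6,"ax":0,"ay":0,"az":0,"fingers":0},{"x":0,"y":0,"z":0,"ax":0,"ay":0,"az":0,"fingers":0},{"x":0,"y":0,"z":0,"ax":0,"ay":0,"az":0,"fingers":0},{"x":0,"y":0,"z":0,"ax":0,"ay":0,"az":0,"fingers":0},{"x":0,"y":0,"z":0,"ax":0,"ay":0,"az":0,"fingers":0},{"x":0,"y":0,"z":0,"ax":0,"ay":0,"az":0,"fingers":0}]}}

```text
t: 55.4
eef_pos: [0.5581, -0.0532, 0.0177]
tool_rot: [0.0, -0.656, 0.755, 0.0]
contact_force: [-1.1, 0.3, 4.6]
gripper_width: -0.002
grasp_force: 2.7
```

Emit:
{"api": "jog_arm", "payload": {"rows": [{"x":0,"y":0,"z":0.7,"ax":0,"ay":0,"az":0,"fingers":0},{"x":0,"y":0,"z":0.7,"ax":0,"ay":0,"az":0,"fingers":0},{"x":0,"y":0,"z":0.6,"ax":0,"ay":0,"az":0,"fingers":0},{"x":0,"y":0,"z":0,"ax":0,"ay":0,"az":0,"fingers":0},{"x":0,"y":0,"z":0,"ax":0,"ay":0,"az":0,"fingers":0},{"x":0,"y":0,"z":0,"ax":0,"ay":0,"az":0,"fingers":0},{"x":0,"y":0,"z":0,"ax":0,"ay":0,"az":0,"fingers":0},{"x":0,"y":0,"z":0,"ax":0,"ay":0,"az":0,"fingers":0}]}}

```text
t: 56.2
eef_pos: [0.5584, -0.0533, 0.0168]
tool_rot: [0.001, -0.656, 0.755, -0.0]
contact_force: [-3.0, 3.7, 14.8]
gripper_width: -0.001
grasp_force: 7.6
```

Emit:
{"api": "jog_arm", "payload": {"rows": [{"x":0,"y":0,"z":-10,"ax":0,"ay":0,"az":0,"fingers":0},{"x":0,"y":0,"z":-30,"ax":0,"ay":0,"az":0,"fingers":0},{"x":0,"y":0,"z":-40,"ax":0,"ay":0,"az":0,"fingers":0},{"x":0,"y":0,"z":-40,"ax":0,"ay":0,"az":0,"fingers":0},{"x":40,"y":0,"z":0,"ax":0,"ay":0,"az":0,"fingers":0},{"x":40,"y":0,"z":0,"ax":0,"ay":0,"az":0,"fingers":0},{"x":40,"y":0,"z":0,"ax":0,"ay":0,"az":0,"fingers":0},{"x":40,"y":0,"z":0,"ax":0,"ay":0,"az":0,"fingers":0}]}}

```text
t: 57.0
eef_pos: [0.5354, -0.213, 0.1356]
tool_rot: [-0.0, -0.656, 0.755, -0.0]
contact_force: [0.8, 0.2, -0.2]
gripper_width: -0.001
grasp_force: 0.0
```

```bash
python3 held.py 41 142 329 276 36
python3 - <<'E'
from h import *
t=cam("top")
for thr in(140,155): print(plate(t,(350,256),.041,thr,30))
E
```

```text
130.0 1 [530.6 -46.4] [ 47.7 107.5] 81.5 [(np.int64(578), np.int64(-76)), (np.int64(477), np.int64(-62)), (np.int64(481), np.int64(-18)), (np.int64(577), np.int64(-30)), (np.int64(585), np.int64(-36))]
142.0 1 [530.6 -46.6] [ 45.5 106.7] 81.4 [(np.int64(579), np.int64(-73)), (np.int64(574), np.int64(-76)), (np.int64(479), np.int64(-61)), (np.int64(477), np.int64(-50)), (np.int64(481), np.int64(-21)), (np.int64(484), np.int64(-17)), (np.int64(579), np.int64(-31)), (np.int64(585), np.int64(-36))]
154.0 1 [530.4 -46.5] [ 43.4 104.5] 81.5 [(np.int64(579), np.int64(-73)), (np.int64(478), np.int64(-60)), (np.int64(483), np.int64(-19)), (np.int64(583), np.int64(-34))]Traceback (most recent call last):
  File "<stdin>", line 3, in <module>
  File "h.py", line 15, in plate
    k=max(cs,key=cv2.contourArea)
ValueError: max() iterable argument is empty
```

Both end bars of the cover were felt at 17.8 and 18.0 mm, which is the 9 mm above the spacer that it should be. It is level and centred to about 3 mm, so I hand in.

```bash
python3 -c "
from station import bot
print(bot.hand_in())"
```

```text
the job is handed in; nothing more can be done
None
```

The job is handed in, with no verdict returned: the spacer lies flat on the bed with the cover flat on it, both level by touch at each end and centred to about 3 mm by camera, and no reading while pressing exceeded 27 N.

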